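Swap the feeder tubs and cover everything for the night

ROBOT

A 6-joint arm with a two-finger parallel gripper is mounted at the origin on the work surface. World frame = base frame: x ahead of the robot, y to its left, z up, the work surface at z = 0. Lengths are in m, angles in degrees, forces in N, time in s.
With the tool pointing down it reaches from about 0.3 to 0.95 m from the base axis. Payload 3.1 kg.
Tool frame: the origin (TCP) lies between the finger pads; the fingertips stand 14 mm ahead of it and the grasp point (between the pads) lies 5 mm behind it; z points along the fingers, y is the line along which they close (so a half turn about z gives the same grasp; the last joint's range is limited). The gripper opens to 85 mm and grips with 20 to 120 N. Pads are 22 mm wide; open, the fingers measure 114 mm over their backs; the gripper's body (76 mm by 85 mm) begins 54 mm behind the grasp point. The pads swing forward as they close: fully open they stand 13 mm farther back than shut.
Start: joints at [-72.233, 17.653, 93.61, -0, 68.738, -3.994], TCP at [0.232, -0.58, 0.245] pointing down, gripper open.
Joint ranges: [-175.34, 175.34], [-45.06, 112.39], [2.9, 150.54], [-68.45, 248.45], [3.09, 151.38], [-168.51, 168.51]. Speed limits (degrees/s): [159.86, 159.86, 180, 180, 180, 180].

INTERFACE

Orientations are given as a 3x3 rotation matrix whose columns are the frame's x, y, z axes.
In Python, from workcell import manip, vision gives the robot as it stands.
- The arm moves only by the tool step_arm, never from a script. Its argument "commands" is a list of rows, each an object of numbers: "claw": the opening, from 0 (shut) to 1 (fully open); "x", "y", "z": the shift along the tool's x, y, z normalised to -1 to 1, where 1 is 0.4 m; "wx", "wy", "wz": the turn, a rotation vector about the tool's x, y, z normalised to -1 to 1, where 1 is pi/4 rad. In form: [{"claw": .., "x": .., "y": .., "z": .., "wx": .., "wy": .., "wz": ..}, ...]. A call has 1 to 8 rows; each row is the pose to reach, as a shift and turn from the pose commanded when the call began, along the tool's axes at that moment; what a row does not reach only later rows make up. A row lasts 1/10 s, in which the tool goes at most 50 mm and 8.59 degrees, less where a joint would pass 70% of its speed; a pose out of reach is approached as far as the arm can. A call with a number of a shift or a turn outside -1 to 1 is refused whole. A call with a gripper value outside its range is refused whole. The fingers move at their own pace and stop on an object; "newtons" is the grip in N (left out, the last holds). Time passes only in rows, so rows that repeat a pose let the fingers close. It gives the time, the measured TCP pose, the force, the opening and the grip force at its end, in the units of the state.
- manip.observe(): the state, without advancing time (a new reading comes with each control period).
- vision.capture(name): name is "scene" or "top"; returns the picture (420x560x3 uint8, blue, green, red); there is no depth.
- vision.camera_info(name): a dict with "intrinsics" (3x3 intrinsics, pixels), "world_to_cam" (4x4, takes a point from world to camera coordinates). Camera axes: x right, y up, looking along -z (the intrinsics and any distortion apply to the point x, -y, -z); pixel columns grow to the right and rows downward; lengths in m; the calibration is good to about 2 mm. A picture is of the moment at which its call begins. camera_info takes no time and is no camera call.
- manip.sign_off(): hands the job in; it is judged then, once.
The state is a dict: "time_s": time; "joints": joint angles; "qd": joint speeds; "joint_efforts": joint torques, N m; "eef_pos": TCP position; "orientation": TCP orientation; "contact_force": force on the tool from outside, world axes, zero at the start; "moment": the same for the moment, N m; "grip_width": opening from 0.0 (shut) to 1.0 (fully open); "grasp_force": force on a finger pad.
Only numpy, scipy, OpenCV 4.12 (cv2) and the standard library are available. Lean on these libraries where they do the work, as an engineer would, in place of code of your own. Each camera call takes 0.05 s, during which the arm holds its last target. There are 200 camera calls.

TASK

The tall and the squat feeder tub are in each other's places: first swap them, so that each stands upright and wholly on the coaster the other one had. Then take covers off the turntable and close both tubs and every glass bowl that is there, each with one cover sitting level and fully down on the rim; spare covers are not needed. Leave the rock hide, the heat emitter and the mister bottle alone.

Things in the scene. Friction and masses are not known exactly. Their poses are not given: they have to be found in the camera images.
- tub_tall: Tall open white plastic feeder tub, a plain cylinder 66 mm in diameter and 75 mm high, about 200 g; straight round mouth 57 mm inside and 66 mm outside diameter (wall 4.5 mm). Origin: centre of its underside, z up along its axis. It starts standing on coaster_1.
- tub_squat: Squat open white plastic feeder tub, a plain cylinder 66 mm in diameter and 45 mm high, about 160 g; straight round mouth 57 mm inside and 66 mm outside diameter (wall 4.5 mm). Origin: centre of its underside, z up along its axis. It starts standing on coaster_2.
- bowl_1: Small open glass feeding bowl, 36 mm high, 56 mm across the foot widening to 66 mm outside and 57 mm inside at the rim (wall 4.5 mm), 200 g; may be absent (None from the start). Origin: centre of its underside, z up along its axis.
- bowl_2: Small open glass feeding bowl, 36 mm high, 56 mm across the foot widening to 66 mm outside and 57 mm inside at the rim (wall 4.5 mm), 200 g; may be absent (None from the start). Origin: centre of its underside, z up along its axis.
- bowl_3: Small open glass feeding bowl, 36 mm high, 56 mm across the foot widening to 66 mm outside and 57 mm inside at the rim (wall 4.5 mm), 200 g; may be absent (None from the start). Origin: centre of its underside, z up along its axis.
- cover_1: One of five equal wooden covers, 60 g, fitting any tub or bowl: below, a plug 52 mm wide (tapering to 42 mm) and 10 mm deep that goes into the mouth; above it a flange 65 mm wide, 5 mm thick; on top an upright round knob 22 mm wide, 30 mm high. Origin: centre of the plug's underside, z up through the knob; seated, it lies 10 mm below the rim. It starts plug down on the turntable.
- cover_2: One of five equal wooden covers, 60 g, fitting any tub or bowl: below, a plug 52 mm wide (tapering to 42 mm) and 10 mm deep that goes into the mouth; above it a flange 65 mm wide, 5 mm thick; on top an upright round knob 22 mm wide, 30 mm high. Origin: centre of the plug's underside, z up through the knob; seated, it lies 10 mm below the rim. It starts plug down on the turntable.
- cover_3: One of five equal wooden covers, 60 g, fitting any tub or bowl: below, a plug 52 mm wide (tapering to 42 mm) and 10 mm deep that goes into the mouth; above it a flange 65 mm wide, 5 mm thick; on top an upright round knob 22 mm wide, 30 mm high. Origin: centre of the plug's underside, z up through the knob; seated, it lies 10 mm below the rim. It starts plug down on the turntable.
- cover_4: One of five equal wooden covers, 60 g, fitting any tub or bowl: below, a plug 52 mm wide (tapering to 42 mm) and 10 mm deep that goes into the mouth; above it a flange 65 mm wide, 5 mm thick; on top an upright round knob 22 mm wide, 30 mm high. Origin: centre of the plug's underside, z up through the knob; seated, it lies 10 mm below the rim. It starts plug down on the turntable.
- cover_5: One of five equal wooden covers, 60 g, fitting any tub or bowl: below, a plug 52 mm wide (tapering to 42 mm) and 10 mm deep that goes into the mouth; above it a flange 65 mm wide, 5 mm thick; on top an upright round knob 22 mm wide, 30 mm high. Origin: centre of the plug's underside, z up through the knob; seated, it lies 10 mm below the rim. It starts plug down on the turntable.
- coaster_1: Fixed round dark rubber coaster, 104 mm in diameter, 3 mm thick, on which the tall tub stands at the start. Origin: centre of its underside.
- coaster_2: Fixed round dark rubber coaster, 104 mm in diameter, 3 mm thick, on which the squat tub stands at the start. Origin: centre of its underside.
- turntable: Base of the low grey turntable that holds the covers. Its disc, 264 mm in diameter with the upper face 24 mm above the table, spins freely about the vertical axis through this origin (centre of the underside; the base itself does not move).
- rock_hide: Brown resin rock hide, 115 x 145 mm, 85 mm high, a bystander. Origin: centre of its underside.
- heat_emitter: Black ceramic heat emitter standing on its 74 mm face, 71 mm high with a brass screw base on top, a bystander. Origin: centre of its underside.
- mister: White plastic mister bottle, 68 mm in diameter, 185 mm high, a bystander. Origin: centre of its underside.
Not all that is in view belongs to the job. What is shaped like the cover_5 but red is not meant.

How it is judged (in metres and radians):
On the way:
1. the tubs have changed places, each standing upright on the coaster the other one had (horizontal distance between tub_tall and coaster_2 below 0.02 m and height (world z) of each of tub_tall, tub_squat below 0.006 m and angle between each of tub_tall, tub_squat's own z axis and vertical below 0.06 rad and linear speed of each of tub_tall, tub_squat below 0.02 m/s and horizontal distance between tub_squat and coaster_1 below 0.02 m), for 0.3 s.
At the end, for the whole second after the job is handed in: Each tub upright, within 20 mm of the middle of the other's former coaster; on both tubs and on every bowl present, all upright on the table, a cover within 6 mm of its axis, tilted under 0.06 rad, flange within 3 mm of the rim; all at rest (all of step 1 and ((horizontal distance between cover_1 and tub_tall below 0.006 m and z of cover_1 in the frame of tub_tall between 0.061 and 0.068 m and angle between cover_1's own z axis and vertical below 0.06 rad) or (horizontal distance between cover_2 and tub_tall below 0.006 m and z of cover_2 in the frame of tub_tall between 0.061 and 0.068 m and angle between cover_2's own z axis and vertical below 0.06 rad) or (horizontal distance between cover_3 and tub_tall below 0.006 m and z of cover_3 in the frame of tub_tall between 0.061 and 0.068 m and angle between cover_3's own z axis and vertical below 0.06 rad) or (horizontal distance between cover_4 and tub_tall below 0.006 m and z of cover_4 in the frame of tub_tall between 0.061 and 0.068 m and angle between cover_4's own z axis and vertical below 0.06 rad) or (horizontal distance between cover_5 and tub_tall below 0.006 m and z of cover_5 in the frame of tub_tall between 0.061 and 0.068 m and angle between cover_5's own z axis and vertical below 0.06 rad)) and ((horizontal distance between cover_1 and tub_squat below 0.006 m and z of cover_1 in the frame of tub_squat between 0.031 and 0.038 m and angle between cover_1's own z axis and vertical below 0.06 rad) or (horizontal distance between cover_2 and tub_squat below 0.006 m and z of cover_2 in the frame of tub_squat between 0.031 and 0.038 m and angle between cover_2's own z axis and vertical below 0.06 rad) or (horizontal distance between cover_3 and tub_squat below 0.006 m and z of cover_3 in the frame of tub_squat between 0.031 and 0.038 m and angle between cover_3's own z axis and vertical below 0.06 rad) or (horizontal distance between cover_4 and tub_squat below 0.006 m and z of cover_4 in the frame of tub_squat between 0.031 and 0.038 m and angle between cover_4's own z axis and vertical below 0.06 rad) or (horizontal distance between cover_5 and tub_squat below 0.006 m and z of cover_5 in the frame of tub_squat between 0.031 and 0.038 m and angle between cover_5's own z axis and vertical below 0.06 rad)) and ((horizontal distance between cover_1 and bowl_1 below 0.006 m and z of cover_1 in the frame of bowl_1 between 0.022 and 0.029 m and angle between cover_1's own z axis and vertical below 0.06 rad) or (horizontal distance between cover_2 and bowl_1 below 0.006 m and z of cover_2 in the frame of bowl_1 between 0.022 and 0.029 m and angle between cover_2's own z axis and vertical below 0.06 rad) or (horizontal distance between cover_3 and bowl_1 below 0.006 m and z of cover_3 in the frame of bowl_1 between 0.022 and 0.029 m and angle between cover_3's own z axis and vertical below 0.06 rad) or (horizontal distance between cover_4 and bowl_1 below 0.006 m and z of cover_4 in the frame of bowl_1 between 0.022 and 0.029 m and angle between cover_4's own z axis and vertical below 0.06 rad) or (horizontal distance between cover_5 and bowl_1 below 0.006 m and z of cover_5 in the frame of bowl_1 between 0.022 and 0.029 m and angle between cover_5's own z axis and vertical below 0.06 rad)) and ((horizontal distance between cover_1 and bowl_2 below 0.006 m and z of cover_1 in the frame of bowl_2 between 0.022 and 0.029 m and angle between cover_1's own z axis and vertical below 0.06 rad) or (horizontal distance between cover_2 and bowl_2 below 0.006 m and z of cover_2 in the frame of bowl_2 between 0.022 and 0.029 m and angle between cover_2's own z axis and vertical below 0.06 rad) or (horizontal distance between cover_3 and bowl_2 below 0.006 m and z of cover_3 in the frame of bowl_2 between 0.022 and 0.029 m and angle between cover_3's own z axis and vertical below 0.06 rad) or (horizontal distance between cover_4 and bowl_2 below 0.006 m and z of cover_4 in the frame of bowl_2 between 0.022 and 0.029 m and angle between cover_4's own z axis and vertical below 0.06 rad) or (horizontal distance between cover_5 and bowl_2 below 0.006 m and z of cover_5 in the frame of bowl_2 between 0.022 and 0.029 m and angle between cover_5's own z axis and vertical below 0.06 rad)) and ((horizontal distance between cover_1 and bowl_3 below 0.006 m and z of cover_1 in the frame of bowl_3 between 0.022 and 0.029 m and angle between cover_1's own z axis and vertical below 0.06 rad) or (horizontal distance between cover_2 and bowl_3 below 0.006 m and z of cover_2 in the frame of bowl_3 between 0.022 and 0.029 m and angle between cover_2's own z axis and vertical below 0.06 rad) or (horizontal distance between cover_3 and bowl_3 below 0.006 m and z of cover_3 in the frame of bowl_3 between 0.022 and 0.029 m and angle between cover_3's own z axis and vertical below 0.06 rad) or (horizontal distance between cover_4 and bowl_3 below 0.006 m and z of cover_4 in the frame of bowl_3 between 0.022 and 0.029 m and angle between cover_4's own z axis and vertical below 0.06 rad) or (horizontal distance between cover_5 and bowl_3 below 0.006 m and z of cover_5 in the frame of bowl_3 between 0.022 and 0.029 m and angle between cover_5's own z axis and vertical below 0.06 rad)) and angle between each of bowl_1, bowl_2, bowl_3's own z axis and vertical below 0.06 rad and height (world z) of each of bowl_1, bowl_2, bowl_3 below 0.006 m and linear speed of each of cover_1, cover_2, cover_3, cover_4, cover_5 below 0.02 m/s); the robot touches nothing.
It fails at once if the rock hide is pushed more than 30 mm away or tipped over (distance of rock_hide from where it was at the start of the episode above 0.03 m or angle between rock_hide's own z axis and vertical above 0.3 rad).
It fails at once if the heat emitter is pushed more than 30 mm away or tipped over (distance of heat_emitter from where it was at the start of the episode above 0.03 m or angle between heat_emitter's own z axis and vertical above 0.3 rad).
It fails at once if the mister is pushed more than 30 mm away or tipped over (distance of mister from where it was at the start of the episode above 0.03 m or angle between mister's own z axis and vertical above 0.3 rad).
Of bowl_1, bowl_2, bowl_3 only 1 to 3 are there at a start; the rules pass over those that are not, and their reading is None.
At some moment in a run one of tub_tall, tub_squat, bowl_1, bowl_2, bowl_3 may be knocked a few centimetres aside while the robot is not near it.
Once in a run the grip may slacken for a moment while it holds something.
It also fails if it takes over 210 s, if anything falls off the work surface, if the arm or the gripper's body presses on something with over 40 N, if the wrist force passes 120 N, or if a joint passes its speed limit or range.

## Working session

There is one attempt and no reset: what is moved stays moved. The work goes in short steps, Python scripts to look and compute and a tool call to move; the robot and the scene stay as the last step left them, time stands still between calls to the robot, and variables do not carry over. Pictures are saved under pics/ and viewed, at most 14 in all, crops included, and the job is handed in when it is done.

Besides the shell and the picture viewer there is one more tool, called by a JSON object that holds its "api" and its "payload", one argument or row to a line. step_arm: Moves the arm, as the interface text tells. Scaled input: -1 to 1 covers 0.4 m each way for a shift and pi/4 rad each way for a turn. Its arguments: {"type":"object","properties":{"commands":{"type":"array","items":{"type":"object","properties":{"claw":{"type":"number"},"x":{"type":"number","minimum":-1,"maximum":1},"y":{"type":"number","minimum":-1,"maximum":1},"z":{"type":"number","minimum":-1,"maximum":1},"wx":{"type":"number","minimum":-1,"maximum":1},"wy":{"type":"number","minimum":-1,"maximum":1},"wz":{"type":"number","minimum":-1,"maximum":1}}}},"newtons":{"type":"number"}},"required":["commands"]}

```bash
ls; mkdir -p pics; python3 - <<'E'
from workcell import manip, vision
import cv2,numpy as np
np.set_printoptions(precision=4,suppress=True)
for n in("scene","top"):
    cv2.imwrite(f"pics/{n}0.png",vision.capture(n)); i=vision.camera_info(n); print(n,i)
s=manip.observe();print(s)
E
```

```text
pics
scene {'intrinsics': array([[399.7896,   0.    , 283.0546],
       [  0.    , 399.7896, 204.2336],
       [  0.    ,   0.    ,   1.    ]]), 'world_to_cam': array([[-0.8498,  0.5271,  0.008 ,  0.5346],
       [-0.3745, -0.6144,  0.6944,  0.1596],
       [ 0.3709,  0.5871,  0.7195, -1.4313],
       [ 0.    ,  0.    ,  0.    ,  1.    ]])}
top {'intrinsics': array([[395.8838,   0.    , 285.2635],
       [  0.    , 395.8838, 208.8606],
       [  0.    ,   0.    ,   1.    ]]), 'world_to_cam': array([[ 0.0197, -0.9998,  0.0098, -0.0905],
       [ 0.9977,  0.0203,  0.0654, -0.5978],
       [-0.0655,  0.0085,  0.9978, -1.0799],
       [ 0.    ,  0.    ,  0.    ,  1.    ]])}
{'time_s': 0.1, 'joints': array([-72.2315,  17.7011,  93.6817,  -0.0002,  68.7366,  -3.9938]), 'qd': array([-0.0129, -0.1237, -0.1989,  0.0773, -0.0684,  0.0472]), 'joint_efforts': array([ -0.0014, -41.6412, -27.7645,  -0.0001,   0.004 ,  -0.    ]), 'eef_pos': array([ 0.2315, -0.5798,  0.2441]), 'orientation': array([[ 0.9287,  0.3708, -0.0006],
       [ 0.3708, -0.9287,  0.002 ],
       [ 0.0001, -0.0021, -1.    ]]), 'contact_force': array([ 0.4694, -0.2161, -0.3438]), 'moment': array([0.0274, 0.0186, 0.023 ]), 'grasp_force': 0.0, 'grip_width': 0.9949721973753336}
```

View pics/top0.png

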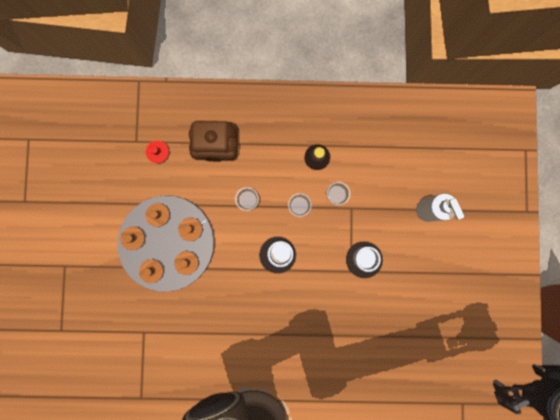

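View pics/scene0.png

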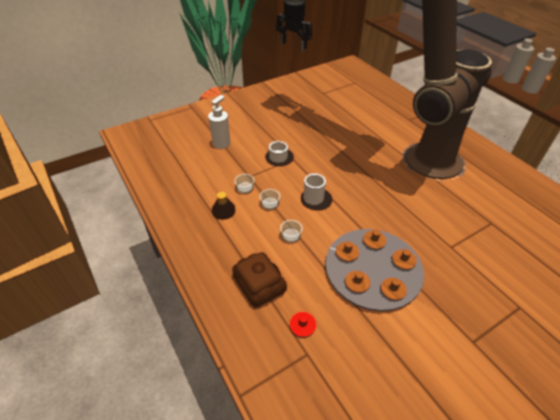

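```bash
cat > h.py <<'E'
import cv2,numpy as np
from scipy.optimize import minimize
from workcell import manip, vision
np.set_printoptions(precision=4,suppress=True)
S=6
I={n:vision.camera_info(n) for n in("scene","top")}
def proj(n,P):
    P=np.atleast_2d(P); W=I[n]["world_to_cam"]; c=P@W[:3,:3].T+W[:3,3]
    k=I[n]["intrinsics"]; return np.c_[k[0,0]*c[:,0]/-c[:,2]+k[0,2], k[1,1]*-c[:,1]/-c[:,2]+k[1,2]]
def back(n,uv,z):
    k=I[n]["intrinsics"];W=I[n]["world_to_cam"]; d=np.array([(uv[0]-k[0,2])/k[0,0],-(uv[1]-k[1,2])/k[1,1],-1.])
    R=W[:3,:3];C=-R.T@W[:3,3];d=R.T@d; return (C+d*(z-C[2])/d[2])[:2]
# parts: convex pieces, each a list of (radius, z)
COVER=[[(.0325,.010),(.0325,.015)],[(.011,.015),(.011,.045)]]
TALL=[[(.033,0),(.033,.075)]]; SQUAT=[[(.033,0),(.033,.045)]]; BOWL=[[(.028,0),(.033,.036)]]
T=np.linspace(0,2*np.pi,48)
def sil(n,parts,xy,z0,box):
    u0,v0,w=box; m=np.zeros((2*w*S,2*w*S),np.uint8)
    for part in parts:
        P=np.vstack([np.c_[xy[0]+r*np.cos(T),xy[1]+r*np.sin(T),np.full(48,z0+z)] for r,z in part])
        q=((proj(n,P)-[u0-w,v0-w]+.5)*S-.5)
        cv2.fillConvexPoly(m,np.round(cv2.convexHull(q.astype(np.float32))*16).astype(np.int32),1,shift=4)
    return m>0
def mask(img,kind,box):
    u0,v0,w=box; c=cv2.getRectSubPix(img,(2*w,2*w),(u0-.5,v0-.5)) if 0 else img[v0-w:v0+w,u0-w:u0+w]
    c=cv2.resize(c,None,fx=S,fy=S,interpolation=cv2.INTER_CUBIC); h=cv2.cvtColor(c,cv2.COLOR_BGR2HSV).astype(int)
    if kind=="cover": m=h[...,1]>110
    elif kind=="tub": m=(h[...,2]>75)&(h[...,1]<100)
    else: m=h[...,1]<115
    m=m.astype(np.uint8); cs,_=cv2.findContours(m,cv2.RETR_EXTERNAL,cv2.CHAIN_APPROX_NONE)
    # contour nearest the middle, filled
    cs=[k for k in cs if cv2.contourArea(k)>40*S*S]
    o=np.zeros_like(m)
    if cs: cv2.drawContours(o,[min(cs,key=lambda k:abs(cv2.pointPolygonTest(k,(w*S,w*S),True)) if cv2.pointPolygonTest(k,(w*S,w*S),True)<0 else -1)],-1,1,-1)
    return o>0,c
def fit(imgs,kind,parts,z0,xy,w=None,viz=None):
    D=[]
    for n in imgs:
        hm=np.mean([z for p in parts for _,z in p]); uv=proj(n,[*xy,z0+hm])[0].round().astype(int); ww=w or 20
        box=(uv[0],uv[1],ww); m,c=mask(imgs[n],kind,box); D.append((n,box,m,c))
    def cost(p): 
        r=0
        for n,b,m,_ in D: s=sil(n,parts,p,z0,b); r+=1-(s&m).sum()/max(1,(s|m).sum())
        return r/len(D)
    best=minimize(cost,xy,method="Nelder-Mead",options=dict(initial_simplex=np.array(xy)+[[.006,.004],[-.006,.003],[0,-.007]],xatol=1e-4,fatol=1e-4))
    if viz is not None:
        for n,b,m,c in D:
            s=sil(n,parts,best.x,z0,b).astype(np.uint8); c=c.copy()
            for mm,col in((m.astype(np.uint8),(0,255,0)),(s,(255,0,255))):
                cs,_=cv2.findContours(mm,cv2.RETR_EXTERNAL,cv2.CHAIN_APPROX_NONE); cv2.drawContours(c,cs,-1,col,1)
            viz.append(cv2.resize(c,(160,160)))
    return best.x,best.fun
E
python3 - <<'E'
from h import *
im={n:cv2.imread(f"pics/{n}0.png") for n in("top","scene")}
objs=[("tall","tub",TALL,.003,(278,252),.075),("squat","tub",SQUAT,.003,(367,259),.045)]
objs+=[(f"bowl{i}","bowl",BOWL,0,p,.036) for i,p in enumerate([(247,199),(300,205),(338,194)],1)]
objs+=[(f"cov{i}","cover",COVER,.024,p,.039) for i,p in enumerate([(157,214),(190,229),(132,238),(151,271),(187,263)],1)]
V=[]
for nm,k,parts,z0,uv,h in objs:
    xy=back("top",uv,h); v=[]
    a=fit({"top":im["top"]},k,parts,z0,xy,viz=v); b=fit({"scene":im["scene"]},k,parts,z0,a[0],viz=v); V.append(np.vstack(v))
    print(nm,xy,a,b)
for n,uv in("coaster1",(278,255)),("coaster2",(365,260)),("tt",(166,243)),("rock",(214,141)),("heat",(317,156)),("mister",(446,207)): print(n,back("top",uv,.02))
cv2.imwrite("pics/v0.png",np.vstack([np.hstack(V[:5]),np.hstack(V[5:])])[:, :800])
E
```

```text
tall [ 0.4823 -0.0613] (array([ 0.4752, -0.0652]), np.float64(0.14852752880921893)) (array([ 0.4753, -0.0629]), np.float64(0.04331152718249498))
squat [ 0.4668 -0.3015] (array([ 0.4679, -0.305 ]), np.float64(0.10925917606361468)) (array([ 0.4649, -0.299 ]), np.float64(0.03082549634273768))
bowl1 [0.6234 0.0269] (array([0.6245, 0.0278]), np.float64(0.03767222835881634)) (array([0.6196, 0.0276]), np.float64(0.1216190293497027))
bowl2 [ 0.6099 -0.1186] (array([ 0.611, -0.117]), np.float64(0.02459886739027839)) (array([ 0.6055, -0.118 ]), np.float64(0.14434613077384528))
bowl3 [ 0.6423 -0.2225] (array([ 0.6448, -0.2227]), np.float64(0.023254430831449957)) (array([ 0.6395, -0.2248]), np.float64(0.15123256568277654))
cov1 [0.5772 0.27  ] (array([0.5754, 0.2706]), np.float64(0.06737419508704989)) (array([0.5742, 0.2735]), np.float64(0.015992246183668568))
cov2 [0.5382 0.1791] (array([0.5378, 0.1796]), np.float64(0.07322914795521229)) (array([0.5363, 0.1829]), np.float64(0.02248800401059947))
cov3 [0.5108 0.3348] (array([0.511 , 0.3354]), np.float64(0.06674856674856677)) (array([0.5093, 0.3383]), np.float64(0.016407699443413692))
cov4 [0.4232 0.2799] (array([0.4238, 0.2813]), np.float64(0.071250795855762)) (array([0.4213, 0.2844]), np.float64(0.017686521650742026))
cov5 [0.4465 0.1839] (array([0.4475, 0.1869]), np.float64(0.07121452494271108)) (array([0.4448, 0.1903]), np.float64(0.6041539587654019))
coaster1 [ 0.4717 -0.0611]
coaster2 [ 0.4626 -0.3014]
tt [0.4986 0.248 ]
rock [0.7862 0.125 ]
heat [ 0.7499 -0.1646]
mister [ 0.6139 -0.5269]
```

View pics/v0.png

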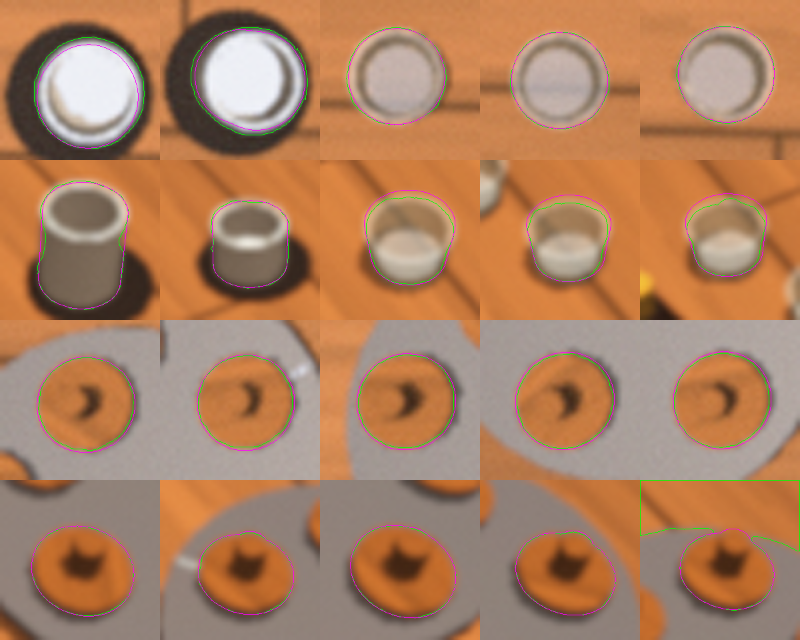

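{"api": "step_arm", "payload": {
  "commands": [
    {"claw": 1, "x": 0.742, "y": -0.511, "z": 0, "wz": 0.484},
    {"claw": 1, "x": 0.742, "y": -0.511, "z": 0, "wz": 0.484},
    {"claw": 1, "x": 0.742, "y": -0.511, "z": 0, "wz": 0.484},
    {"claw": 1, "x": 0.742, "y": -0.511, "z": 0, "wz": 0.484},
    {"claw": 1, "x": 0.742, "y": -0.511, "z": 0, "wz": 0.484},
    {"claw": 1, "x": 0.742, "y": -0.511, "z": 0, "wz": 0.484},
    {"claw": 1, "x": 0.742, "y": -0.511, "z": 0, "wz": 0.484},
    {"claw": 1, "x": 0.742, "y": -0.511, "z": 0, "wz": 0.484}
  ],
  "newtons": 40
}}

```text
$.commands[0]: bad value
```

```bash
python3 - <<'E'
from h import *
s=manip.observe(); print(s["time_s"],s["eef_pos"],s["orientation"],s["joints"])
for n in("top","scene"):
    im=cv2.imread(f"pics/{n}0.png")
    for xy in((.472,-.061),(.463,-.301)):
        u,v=proj(n,[*xy,.003])[0].round().astype(int); w=24
        c=cv2.resize(im[v-w:v+w,u-w:u+w],None,fx=S,fy=S,interpolation=cv2.INTER_CUBIC)
        m=(cv2.cvtColor(c,cv2.COLOR_BGR2HSV)[...,2]<95).astype(np.uint8)
        m=cv2.morphologyEx(m,cv2.MORPH_OPEN,np.ones((9,9)))
        cs,_=cv2.findContours(m,cv2.RETR_EXTERNAL,cv2.CHAIN_APPROX_NONE); k=max(cs,key=cv2.contourArea)
        p=cv2.convexHull(k)[:,0]; q=np.array([back(n,((a+.5)/S-.5+u-w,(b+.5)/S-.5+v-w),.003) for a,b in p])
        print(n,cv2.minEnclosingCircle((q*1000).astype(np.float32)))
E
```

```text
0.1 [ 0.2315 -0.5798  0.2441] [[ 0.9287  0.3708 -0.0006]
 [ 0.3708 -0.9287  0.002 ]
 [ 0.0001 -0.0021 -1.    ]] [-72.2315  17.7011  93.6817  -0.0002  68.7366  -3.9938]
top ((471.1713562011719, -58.4853515625), 50.83603286743164)
top ((463.2520446777344, -301.620849609375), 51.25678634643555)
scene ((470.39178466796875, -54.458534240722656), 49.57901382446289)
scene ((462.068603515625, -295.5926818847656), 49.56621551513672)
```

{"api": "step_arm", "payload": {
  "commands": [
    {"claw": 1.0, "x": 0.74, "y": -0.51, "z": 0.0, "wx": 0.0, "wy": 0.0, "wz": 0.484},
    {"claw": 1.0, "x": 0.74, "y": -0.51, "z": 0.0, "wx": 0.0, "wy": 0.0, "wz": 0.484},
    {"claw": 1.0, "x": 0.74, "y": -0.51, "z": 0.0, "wx": 0.0, "wy": 0.0, "wz": 0.484},
    {"claw": 1.0, "x": 0.74, "y": -0.51, "z": 0.0, "wx": 0.0, "wy": 0.0, "wz": 0.484},
    {"claw": 1.0, "x": 0.74, "y": -0.51, "z": 0.0, "wx": 0.0, "wy": 0.0, "wz": 0.484},
    {"claw": 1.0, "x": 0.74, "y": -0.51, "z": 0.0, "wx": 0.0, "wy": 0.0, "wz": 0.484},
    {"claw": 1.0, "x": 0.74, "y": -0.51, "z": 0.0, "wx": 0.0, "wy": 0.0, "wz": 0.484},
    {"claw": 1.0, "x": 0.74, "y": -0.51, "z": 0.0, "wx": 0.0, "wy": 0.0, "wz": 0.484}
  ],
  "newtons": 40
}}

```text
time_s: 0.9
eef_pos: [0.4326, -0.2769, 0.2448]
orientation: [[1.0, 0.005, 0.0], [0.005, -1.0, 0.002], [0.0, -0.002, -1.0]]
contact_force: [0.1, -0.2, -1.1]
grip_width: 1.001
grasp_force: 0.0
```

```bash
cat > st.py <<'E'
from h import *
import sys
s=manip.observe(); R=s["orientation"]
print("t",round(s["time_s"],2),"p",s["eef_pos"],"yaw",np.degrees(np.arctan2(R[1,0],R[0,0])),"z",R[:,2],"g",round(s["grip_width"],3),round(s["grasp_force"],1),"F",s["contact_force"],"q",s["joints"])
E
python3 st.py
```

```text
t 0.9 p [ 0.4326 -0.2769  0.2448] yaw 0.26365090776691374 z [ 0.0001  0.0025 -1.    ] g 1.001 0.0 F [ 0.1469 -0.1654 -1.0843] q [-37.5482   5.3947 108.4178   0.1269  66.2677  52.137 ]
```

{"api": "step_arm", "payload": {
  "commands": [
    {"claw": 1.0, "x": 0.109, "y": -0.543, "z": 0.25, "wx": 0.0, "wy": 0.0, "wz": 0.0},
    {"claw": 1.0, "x": 0.109, "y": -0.543, "z": 0.25, "wx": 0.0, "wy": 0.0, "wz": 0.0},
    {"claw": 1.0, "x": 0.109, "y": -0.543, "z": 0.25, "wx": 0.0, "wy": 0.0, "wz": 0.0},
    {"claw": 1.0, "x": 0.109, "y": -0.543, "z": 0.25, "wx": 0.0, "wy": 0.0, "wz": 0.0},
    {"claw": 1.0, "x": 0.109, "y": -0.543, "z": 0.25, "wx": 0.0, "wy": 0.0, "wz": 0.0},
    {"claw": 1.0, "x": 0.109, "y": -0.543, "z": 0.25, "wx": 0.0, "wy": 0.0, "wz": 0.0},
    {"claw": 1.0, "x": 0.109, "y": -0.543, "z": 0.25, "wx": 0.0, "wy": 0.0, "wz": 0.0},
    {"claw": 1.0, "x": 0.109, "y": -0.543, "z": 0.25, "wx": 0.0, "wy": 0.0, "wz": 0.0}
  ]
}}

```text
time_s: 1.7
eef_pos: [0.4751, -0.0653, 0.1458]
orientation: [[1.0, -0.001, 0.001], [-0.001, -1.0, -0.001], [0.001, 0.001, -1.0]]
contact_force: [-0.7, -0.3, 0.5]
grip_width: 0.999
grasp_force: 0.0
```

```bash
python3 st.py
```

```text
t 1.7 p [ 0.4751 -0.0653  0.1458] yaw -0.060489294627160524 z [ 0.001  -0.0008 -1.    ] g 0.999 0.0 F [-0.6512 -0.2826  0.472 ] q [-13.0077   8.9283 117.399   -0.0435  53.6084  77.0786]
```

{"api": "step_arm", "payload": {
  "commands": [
    {"claw": 1.0, "x": 0.0, "y": 0.0, "z": 0.06, "wx": 0.0, "wy": 0.0, "wz": 0.0},
    {"claw": 1.0, "x": 0.0, "y": 0.0, "z": 0.13, "wx": 0.0, "wy": 0.0, "wz": 0.0},
    {"claw": 1.0, "x": 0.0, "y": 0.0, "z": 0.19, "wx": 0.0, "wy": 0.0, "wz": 0.0},
    {"claw": 1.0, "x": 0.0, "y": 0.0, "z": 0.24, "wx": 0.0, "wy": 0.0, "wz": 0.0},
    {"claw": 1.0, "x": 0.0, "y": 0.0, "z": 0.26, "wx": 0.0, "wy": 0.0, "wz": 0.0},
    {"claw": 1.0, "x": 0.0, "y": 0.0, "z": 0.26, "wx": 0.0, "wy": 0.0, "wz": 0.0}
  ]
}}

```text
time_s: 2.3
eef_pos: [0.4741, -0.0653, 0.0408]
orientation: [[1.0, -0.002, -0.001], [-0.002, -1.0, 0.0], [-0.001, -0.0, -1.0]]
contact_force: [-0.6, 0.6, -0.6]
grip_width: 1.001
grasp_force: 0.0
```

{"api": "step_arm", "payload": {
  "commands": [
    {"claw": 0.5, "x": 0.0, "y": 0.0, "z": 0.0, "wx": 0.0, "wy": 0.0, "wz": 0.0},
    {"claw": 0.5, "x": 0.0, "y": 0.0, "z": 0.0, "wx": 0.0, "wy": 0.0, "wz": 0.0},
    {"claw": 0.5, "x": 0.0, "y": 0.0, "z": 0.0, "wx": 0.0, "wy": 0.0, "wz": 0.0},
    {"claw": 0.5, "x": 0.0, "y": 0.0, "z": 0.0, "wx": 0.0, "wy": 0.0, "wz": 0.0},
    {"claw": 0.5, "x": 0.0, "y": 0.0, "z": 0.0, "wx": 0.0, "wy": 0.0, "wz": 0.0},
    {"claw": 0.5, "x": 0.0, "y": 0.0, "z": 0.0, "wx": 0.0, "wy": 0.0, "wz": 0.0}
  ],
  "newtons": 40
}}

```text
time_s: 2.9
eef_pos: [0.4762, -0.0648, 0.0429]
orientation: [[1.0, -0.0, 0.003], [-0.0, -1.0, -0.001], [0.003, 0.001, -1.0]]
contact_force: [-1.2, -2.6, 6.8]
grip_width: 0.761
grasp_force: 44.9
```

{"api": "step_arm", "payload": {
  "commands": [
    {"claw": 0.5, "x": 0.0, "y": 0.0, "z": -0.08, "wx": 0.0, "wy": 0.0, "wz": 0.0},
    {"claw": 0.5, "x": -0.03, "y": 0.06, "z": -0.13, "wx": 0.0, "wy": 0.0, "wz": 0.0},
    {"claw": 0.5, "x": -0.075, "y": 0.15, "z": -0.13, "wx": 0.0, "wy": 0.0, "wz": 0.0},
    {"claw": 0.5, "x": -0.115, "y": 0.23, "z": -0.13, "wx": 0.0, "wy": 0.0, "wz": 0.0},
    {"claw": 0.5, "x": -0.14, "y": 0.29, "z": -0.13, "wx": 0.0, "wy": 0.0, "wz": 0.0},
    {"claw": 0.5, "x": -0.14, "y": 0.29, "z": -0.13, "wx": 0.0, "wy": 0.0, "wz": 0.0},
    {"claw": 0.5, "x": -0.14, "y": 0.29, "z": -0.06, "wx": 0.0, "wy": 0.0, "wz": 0.0},
    {"claw": 0.5, "x": -0.14, "y": 0.29, "z": -0.02, "wx": 0.0, "wy": 0.0, "wz": 0.0}
  ]
}}

```text
time_s: 3.7
eef_pos: [0.4183, -0.1794, 0.0485]
orientation: [[1.0, -0.001, -0.0], [-0.001, -1.0, 0.001], [-0.0, -0.001, -1.0]]
contact_force: [-0.5, 1.7, -2.0]
grip_width: 0.763
grasp_force: 45.8
```

{"api": "step_arm", "payload": {
  "commands": [
    {"claw": 0.5, "x": 0.0, "y": 0.0, "z": 0.015, "wx": 0.0, "wy": 0.0, "wz": 0.0},
    {"claw": 0.5, "x": 0.0, "y": 0.0, "z": 0.025, "wx": 0.0, "wy": 0.0, "wz": 0.0},
    {"claw": 0.5, "x": 0.0, "y": 0.0, "z": 0.025, "wx": 0.0, "wy": 0.0, "wz": 0.0}
  ]
}}

```text
time_s: 4.0
eef_pos: [0.4191, -0.1796, 0.0401]
orientation: [[1.0, 0.0, -0.0], [0.0, -1.0, 0.0], [-0.0, -0.0, -1.0]]
contact_force: [0.3, -0.0, -1.3]
grip_width: 0.757
grasp_force: 45.9
```

{"api": "step_arm", "payload": {
  "commands": [
    {"claw": 0.5, "x": 0.0, "y": 0.0, "z": 0.003, "wx": 0.0, "wy": 0.0, "wz": 0.0},
    {"claw": 1.0, "x": 0.0, "y": 0.0, "z": 0.003, "wx": 0.0, "wy": 0.0, "wz": 0.0},
    {"claw": 1.0, "x": 0.0, "y": 0.0, "z": 0.003, "wx": 0.0, "wy": 0.0, "wz": 0.0},
    {"claw": 1.0, "x": 0.0, "y": 0.0, "z": 0.003, "wx": 0.0, "wy": 0.0, "wz": 0.0},
    {"claw": 1.0, "x": 0.0, "y": 0.0, "z": -0.07, "wx": 0.0, "wy": 0.0, "wz": 0.0},
    {"claw": 1.0, "x": 0.0, "y": 0.0, "z": -0.18, "wx": 0.0, "wy": 0.0, "wz": 0.0},
    {"claw": 1.0, "x": 0.0, "y": 0.0, "z": -0.28, "wx": 0.0, "wy": 0.0, "wz": 0.0},
    {"claw": 1.0, "x": 0.0, "y": 0.0, "z": -0.28, "wx": 0.0, "wy": 0.0, "wz": 0.0}
  ]
}}

```text
time_s: 4.8
eef_pos: [0.4232, -0.1825, 0.1571]
orientation: [[1.0, -0.0, 0.011], [-0.0, -1.0, -0.006], [0.011, 0.006, -1.0]]
contact_force: [-0.0, -0.5, 0.4]
grip_width: 1.001
grasp_force: 0.0
```

{"api": "step_arm", "payload": {
  "commands": [
    {"claw": 1.0, "x": 0.117, "y": 0.304, "z": 0.0, "wx": 0.0, "wy": 0.0, "wz": 0.0},
    {"claw": 1.0, "x": 0.117, "y": 0.304, "z": 0.0, "wx": 0.0, "wy": 0.0, "wz": 0.0},
    {"claw": 1.0, "x": 0.117, "y": 0.304, "z": 0.0, "wx": 0.0, "wy": 0.0, "wz": 0.0},
    {"claw": 1.0, "x": 0.117, "y": 0.304, "z": 0.0, "wx": 0.0, "wy": 0.0, "wz": 0.0},
    {"claw": 1.0, "x": 0.117, "y": 0.304, "z": 0.0, "wx": 0.0, "wy": 0.0, "wz": 0.0}
  ]
}}

```text
time_s: 5.3
eef_pos: [0.4646, -0.3014, 0.15]
orientation: [[1.0, -0.002, -0.002], [-0.002, -1.0, 0.002], [-0.002, -0.002, -1.0]]
contact_force: [0.0, 0.4, -0.2]
grip_width: 1.003
grasp_force: 0.0
```

```bash
python3 st.py; python3 - <<'E'
from h import *
im={n:vision.capture(n) for n in("top","scene")}
for n in im: cv2.imwrite(f"pics/{n}1.png",im[n])
for n in im: print(n,"tall",fit({n:im[n]},"tub",TALL,0,(.419,-.18)),"squat",fit({n:im[n]},"tub",SQUAT,.003,(.466,-.3015)))
E
```

```text
t 5.3 p [ 0.4646 -0.3014  0.15  ] yaw -0.0914705519259102 z [-0.0019  0.0019 -1.    ] g 1.003 0.0 F [ 0.003   0.4015 -0.2137] q [-37.4926  16.3804 107.438    0.0241  56.3375  52.5856]
top tall (array([ 0.4206, -0.1817]), np.float64(0.050648633728953896)) squat (array([ 0.4702, -0.3036]), np.float64(0.38707898957498))
scene tall (array([ 0.4154, -0.1814]), np.float64(0.11396601740571899)) squat (array([ 0.4647, -0.2988]), np.float64(0.045330296127562675))
```

View pics/scene1.png

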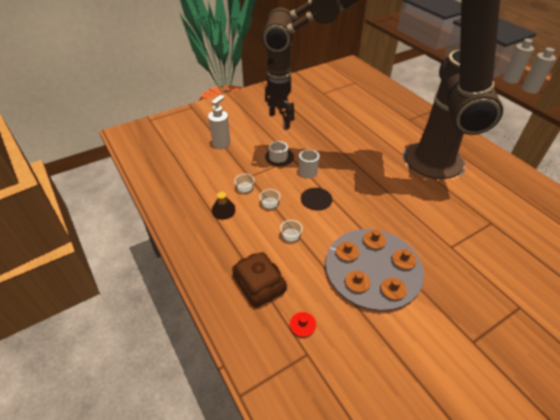

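{"api": "step_arm", "payload": {
  "commands": [
    {"claw": 1.0, "x": 0.0, "y": 0.0, "z": 0.1, "wx": 0.0, "wy": 0.0, "wz": 0.0},
    {"claw": 1.0, "x": 0.0, "y": 0.0, "z": 0.19, "wx": 0.0, "wy": 0.0, "wz": 0.0},
    {"claw": 1.0, "x": 0.0, "y": 0.0, "z": 0.25, "wx": 0.0, "wy": 0.0, "wz": 0.0},
    {"claw": 1.0, "x": 0.0, "y": 0.0, "z": 0.3, "wx": 0.0, "wy": 0.0, "wz": 0.0},
    {"claw": 1.0, "x": 0.0, "y": 0.0, "z": 0.32, "wx": 0.0, "wy": 0.0, "wz": 0.0},
    {"claw": 1.0, "x": 0.0, "y": 0.0, "z": 0.32, "wx": 0.0, "wy": 0.0, "wz": 0.0}
  ]
}}

```text
time_s: 6.0
eef_pos: [0.464, -0.2998, 0.022]
orientation: [[1.0, 0.001, -0.003], [0.001, -1.0, 0.002], [-0.003, -0.002, -1.0]]
contact_force: [-0.3, 0.4, 0.3]
grip_width: 0.995
grasp_force: 0.0
```

{"api": "step_arm", "payload": {
  "commands": [
    {"claw": 0.5, "x": 0.0, "y": 0.0, "z": 0.0, "wx": 0.0, "wy": 0.0, "wz": 0.0},
    {"claw": 0.5, "x": 0.0, "y": 0.0, "z": 0.0, "wx": 0.0, "wy": 0.0, "wz": 0.0},
    {"claw": 0.5, "x": 0.0, "y": 0.0, "z": 0.0, "wx": 0.0, "wy": 0.0, "wz": 0.0},
    {"claw": 0.5, "x": 0.0, "y": 0.0, "z": 0.0, "wx": 0.0, "wy": 0.0, "wz": 0.0},
    {"claw": 0.5, "x": 0.0, "y": 0.0, "z": 0.0, "wx": 0.0, "wy": 0.0, "wz": 0.0}
  ],
  "newtons": 40
}}

```text
time_s: 6.5
eef_pos: [0.4665, -0.3024, 0.025]
orientation: [[1.0, -0.0, 0.002], [-0.0, -1.0, -0.001], [0.002, 0.001, -1.0]]
contact_force: [-1.0, 1.5, 6.1]
grip_width: 0.774
grasp_force: 45.6
```

```bash
python3 st.py
```

```text
t 6.5 p [ 0.4665 -0.3024  0.025 ] yaw -0.014117485606875386 z [ 0.0022 -0.0014 -1.    ] g 0.774 45.6 F [-0.9819  1.4781  6.1029] q [-37.4445  27.7472 109.7015   0.0176  42.4014  52.5567]
```

{"api": "step_arm", "payload": {
  "commands": [
    {"claw": 0.5, "x": 0.0, "y": 0.0, "z": -0.08, "wx": 0.0, "wy": 0.0, "wz": 0.0},
    {"claw": 0.5, "x": 0.0, "y": 0.0, "z": -0.19, "wx": 0.0, "wy": 0.0, "wz": 0.0},
    {"claw": 0.5, "x": 0.0, "y": 0.0, "z": -0.27, "wx": 0.0, "wy": 0.0, "wz": 0.0},
    {"claw": 0.5, "x": 0.0, "y": -0.08, "z": -0.3, "wx": 0.0, "wy": 0.0, "wz": 0.0},
    {"claw": 0.5, "x": 0.005, "y": -0.18, "z": -0.3, "wx": 0.0, "wy": 0.0, "wz": 0.0},
    {"claw": 0.5, "x": 0.01, "y": -0.29, "z": -0.3, "wx": 0.0, "wy": 0.0, "wz": 0.0},
    {"claw": 0.5, "x": 0.012, "y": -0.4, "z": -0.3, "wx": 0.0, "wy": 0.0, "wz": 0.0},
    {"claw": 0.5, "x": 0.012, "y": -0.5, "z": -0.3, "wx": 0.0, "wy": 0.0, "wz": 0.0}
  ]
}}

```text
time_s: 7.3
eef_pos: [0.4696, -0.0999, 0.1432]
orientation: [[1.0, -0.001, 0.0], [-0.001, -1.0, 0.0], [0.0, -0.0, -1.0]]
contact_force: [0.8, -0.7, -2.2]
grip_width: 0.776
grasp_force: 46.4
```

{"api": "step_arm", "payload": {
  "commands": [
    {"claw": 0.5, "x": 0.0, "y": -0.08, "z": 0.0, "wx": 0.0, "wy": 0.0, "wz": 0.0},
    {"claw": 0.5, "x": 0.0, "y": -0.108, "z": 0.0, "wx": 0.0, "wy": 0.0, "wz": 0.0},
    {"claw": 0.5, "x": 0.0, "y": -0.108, "z": 0.08, "wx": 0.0, "wy": 0.0, "wz": 0.0},
    {"claw": 0.5, "x": 0.0, "y": -0.108, "z": 0.17, "wx": 0.0, "wy": 0.0, "wz": 0.0},
    {"claw": 0.5, "x": 0.0, "y": -0.108, "z": 0.24, "wx": 0.0, "wy": 0.0, "wz": 0.0},
    {"claw": 0.5, "x": 0.0, "y": -0.108, "z": 0.28, "wx": 0.0, "wy": 0.0, "wz": 0.0},
    {"claw": 0.5, "x": 0.0, "y": -0.108, "z": 0.298, "wx": 0.0, "wy": 0.0, "wz": 0.0},
    {"claw": 0.5, "x": 0.0, "y": -0.108, "z": 0.298, "wx": 0.0, "wy": 0.0, "wz": 0.0}
  ]
}}

```text
time_s: 8.1
eef_pos: [0.4681, -0.0586, 0.0249]
orientation: [[1.0, -0.0, -0.007], [-0.0, -1.0, 0.001], [-0.007, -0.001, -1.0]]
contact_force: [-6.9, 1.0, 10.3]
grip_width: 0.772
grasp_force: 47.5
```

```bash
python3 st.py
```

```text
t 8.1 p [ 0.4681 -0.0586  0.0249] yaw -0.008720147058121254 z [-0.0068  0.0011 -1.    ] g 0.772 47.5 F [-6.9481  1.0068 10.3439] q [-12.4091  21.1636 120.4927  -0.0357  38.7365  77.6277]
```

{"api": "step_arm", "payload": {
  "commands": [
    {"claw": 1.0, "x": 0.0, "y": 0.0, "z": 0.0, "wx": 0.0, "wy": 0.0, "wz": 0.0},
    {"claw": 1.0, "x": 0.0, "y": 0.0, "z": 0.0, "wx": 0.0, "wy": 0.0, "wz": 0.0},
    {"claw": 1.0, "x": 0.0, "y": 0.0, "z": 0.0, "wx": 0.0, "wy": 0.0, "wz": 0.0},
    {"claw": 1.0, "x": 0.0, "y": 0.0, "z": -0.07, "wx": 0.0, "wy": 0.0, "wz": 0.0},
    {"claw": 1.0, "x": 0.0, "y": 0.0, "z": -0.19, "wx": 0.0, "wy": 0.0, "wz": 0.0},
    {"claw": 1.0, "x": 0.0, "y": 0.0, "z": -0.318, "wx": 0.0, "wy": 0.0, "wz": 0.0},
    {"claw": 1.0, "x": -0.06, "y": 0.15, "z": -0.318, "wx": 0.0, "wy": 0.0, "wz": 0.0},
    {"claw": 1.0, "x": -0.11, "y": 0.25, "z": -0.318, "wx": 0.0, "wy": 0.0, "wz": 0.0}
  ]
}}

```text
time_s: 8.9
eef_pos: [0.4329, -0.1514, 0.1544]
orientation: [[1.0, 0.004, 0.007], [0.004, -1.0, -0.004], [0.007, 0.004, -1.0]]
contact_force: [-0.2, -1.0, 0.1]
grip_width: 0.999
grasp_force: 0.0
```

{"api": "step_arm", "payload": {
  "commands": [
    {"claw": 1.0, "x": -0.019, "y": 0.054, "z": 0.0, "wx": 0.0, "wy": 0.0, "wz": 0.0},
    {"claw": 1.0, "x": -0.019, "y": 0.054, "z": 0.0, "wx": 0.0, "wy": 0.0, "wz": 0.0},
    {"claw": 1.0, "x": -0.019, "y": 0.054, "z": 0.0, "wx": 0.0, "wy": 0.0, "wz": 0.0},
    {"claw": 1.0, "x": -0.019, "y": 0.054, "z": 0.09, "wx": 0.0, "wy": 0.0, "wz": 0.0},
    {"claw": 1.0, "x": -0.019, "y": 0.054, "z": 0.18, "wx": 0.0, "wy": 0.0, "wz": 0.0},
    {"claw": 1.0, "x": -0.019, "y": 0.054, "z": 0.25, "wx": 0.0, "wy": 0.0, "wz": 0.0},
    {"claw": 1.0, "x": -0.019, "y": 0.054, "z": 0.28, "wx": 0.0, "wy": 0.0, "wz": 0.0},
    {"claw": 1.0, "x": -0.019, "y": 0.054, "z": 0.28, "wx": 0.0, "wy": 0.0, "wz": 0.0}
  ]
}}

```text
time_s: 9.7
eef_pos: [0.4215, -0.1701, 0.0376]
orientation: [[1.0, 0.001, -0.004], [0.001, -1.0, 0.002], [-0.004, -0.002, -1.0]]
contact_force: [-1.2, 0.1, 0.2]
grip_width: 0.998
grasp_force: 0.0
```

{"api": "step_arm", "payload": {
  "commands": [
    {"claw": 0.5, "x": 0.0, "y": 0.0, "z": 0.0, "wx": 0.0, "wy": 0.0, "wz": 0.0},
    {"claw": 0.5, "x": 0.0, "y": 0.0, "z": 0.0, "wx": 0.0, "wy": 0.0, "wz": 0.0},
    {"claw": 0.5, "x": 0.0, "y": 0.0, "z": 0.0, "wx": 0.0, "wy": 0.0, "wz": 0.0},
    {"claw": 0.5, "x": 0.0, "y": 0.0, "z": 0.0, "wx": 0.0, "wy": 0.0, "wz": 0.0},
    {"claw": 0.5, "x": 0.0, "y": 0.0, "z": 0.0, "wx": 0.0, "wy": 0.0, "wz": 0.0}
  ],
  "newtons": 40
}}

```text
time_s: 10.2
eef_pos: [0.4246, -0.1724, 0.041]
orientation: [[1.0, -0.0, 0.004], [-0.0, -1.0, -0.002], [0.004, 0.002, -1.0]]
contact_force: [0.8, 0.7, 6.9]
grip_width: 0.753
grasp_force: 45.2
```

{"api": "step_arm", "payload": {
  "commands": [
    {"claw": 0.5, "x": 0.0, "y": 0.0, "z": -0.08, "wx": 0.0, "wy": 0.0, "wz": 0.0},
    {"claw": 0.5, "x": 0.01, "y": 0.04, "z": -0.13, "wx": 0.0, "wy": 0.0, "wz": 0.0},
    {"claw": 0.5, "x": 0.05, "y": 0.14, "z": -0.13, "wx": 0.0, "wy": 0.0, "wz": 0.0},
    {"claw": 0.5, "x": 0.08, "y": 0.24, "z": -0.13, "wx": 0.0, "wy": 0.0, "wz": 0.0},
    {"claw": 0.5, "x": 0.11, "y": 0.32, "z": -0.13, "wx": 0.0, "wy": 0.0, "wz": 0.0},
    {"claw": 0.5, "x": 0.11, "y": 0.32, "z": -0.13, "wx": 0.0, "wy": 0.0, "wz": 0.0},
    {"claw": 0.5, "x": 0.11, "y": 0.32, "z": -0.07, "wx": 0.0, "wy": 0.0, "wz": 0.0},
    {"claw": 0.5, "x": 0.11, "y": 0.32, "z": -0.03, "wx": 0.0, "wy": 0.0, "wz": 0.0}
  ]
}}

```text
time_s: 11.0
eef_pos: [0.4656, -0.2989, 0.0504]
orientation: [[1.0, -0.001, -0.001], [-0.001, -1.0, 0.002], [-0.001, -0.002, -1.0]]
contact_force: [-0.5, -0.1, -2.2]
grip_width: 0.756
grasp_force: 45.9
```

{"api": "step_arm", "payload": {
  "commands": [
    {"claw": 0.5, "x": 0.0, "y": 0.0, "z": 0.018, "wx": 0.0, "wy": 0.0, "wz": 0.0},
    {"claw": 0.5, "x": 0.0, "y": 0.0, "z": 0.025, "wx": 0.0, "wy": 0.0, "wz": 0.0},
    {"claw": 0.5, "x": 0.0, "y": 0.0, "z": 0.025, "wx": 0.0, "wy": 0.0, "wz": 0.0}
  ]
}}

```text
time_s: 11.3
eef_pos: [0.4645, -0.2976, 0.0441]
orientation: [[1.0, 0.0, -0.006], [0.001, -1.0, 0.005], [-0.006, -0.005, -1.0]]
contact_force: [-10.6, 6.8, 21.0]
grip_width: 0.76
grasp_force: 46.0
```

```bash
python3 st.py
```

```text
t 11.3 p [ 0.4645 -0.2976  0.0441] yaw 0.030178961528356033 z [-0.0063  0.0047 -1.    ] g 0.76 46.0 F [-10.5748   6.8248  21.0237] q [-37.168   25.7437 109.7417  -0.0042  44.9673  52.8057]
```

{"api": "step_arm", "payload": {
  "commands": [
    {"claw": 0.5, "x": 0.0, "y": 0.0, "z": -0.005, "wx": 0.0, "wy": 0.0, "wz": 0.0},
    {"claw": 1.0, "x": 0.0, "y": 0.0, "z": -0.005, "wx": 0.0, "wy": 0.0, "wz": 0.0},
    {"claw": 1.0, "x": 0.0, "y": 0.0, "z": -0.005, "wx": 0.0, "wy": 0.0, "wz": 0.0},
    {"claw": 1.0, "x": 0.0, "y": 0.0, "z": -0.005, "wx": 0.0, "wy": 0.0, "wz": 0.0},
    {"claw": 1.0, "x": 0.0, "y": 0.0, "z": -0.1, "wx": 0.0, "wy": 0.0, "wz": 0.0},
    {"claw": 1.0, "x": 0.0, "y": 0.0, "z": -0.2, "wx": 0.0, "wy": 0.0, "wz": 0.0},
    {"claw": 1.0, "x": 0.0, "y": 0.0, "z": -0.32, "wx": 0.0, "wy": 0.0, "wz": 0.0},
    {"claw": 1.0, "x": 0.0, "y": 0.0, "z": -0.4, "wx": 0.0, "wy": 0.0, "wz": 0.0}
  ]
}}

```text
time_s: 12.1
eef_pos: [0.4676, -0.3004, 0.2043]
orientation: [[1.0, -0.0, 0.003], [-0.0, -1.0, -0.002], [0.003, 0.002, -1.0]]
contact_force: [1.1, -0.9, 0.3]
grip_width: 0.998
grasp_force: 0.0
```

{"api": "step_arm", "payload": {
  "commands": [
    {"claw": 0.6, "x": -0.04, "y": -0.1, "z": 0.0, "wx": 0.0, "wy": 0.0, "wz": 0.0},
    {"claw": 0.6, "x": -0.26, "y": -0.95, "z": 0.0, "wx": 0.0, "wy": 0.0, "wz": 0.0},
    {"claw": 0.6, "x": -0.26, "y": -0.95, "z": 0.0, "wx": 0.0, "wy": 0.0, "wz": 0.0},
    {"claw": 0.6, "x": -0.26, "y": -0.95, "z": 0.0, "wx": 0.0, "wy": 0.0, "wz": 0.0},
    {"claw": 0.6, "x": -0.26, "y": -0.95, "z": 0.0, "wx": 0.0, "wy": 0.0, "wz": 0.0},
    {"claw": 0.6, "x": -0.26, "y": -0.95, "z": 0.0, "wx": 0.0, "wy": 0.0, "wz": 0.0},
    {"claw": 0.6, "x": -0.26, "y": -0.95, "z": 0.0, "wx": 0.0, "wy": 0.0, "wz": 0.0},
    {"claw": 0.6, "x": -0.26, "y": -0.95, "z": 0.0, "wx": 0.0, "wy": 0.0, "wz": 0.0}
  ]
}}

```text
time_s: 12.9
eef_pos: [0.3622, 0.0808, 0.2013]
orientation: [[1.0, -0.001, 0.001], [-0.001, -1.0, 0.0], [0.001, -0.0, -1.0]]
contact_force: [0.7, 1.4, 0.1]
grip_width: 0.603
grasp_force: 0.0
```

```bash
cat > look.py <<'E'
from h import *
import sys
tag=sys.argv[1]
im={n:vision.capture(n) for n in("top","scene")}
for n in im: cv2.imwrite(f"pics/{n}{tag}.png",im[n])
G=dict(tall=("tub",TALL,.003,(.4627,-.299)),squat=("tub",SQUAT,.003,(.471,-.058)),b1=("bowl",BOWL,0,(.623,.029)),b2=("bowl",BOWL,0,(.610,-.116)),b3=("bowl",BOWL,0,(.644,-.222)),
c1=("cover",COVER,.024,(.575,.272)),c2=("cover",COVER,.024,(.537,.181)),c3=("cover",COVER,.024,(.51,.3365)),c4=("cover",COVER,.024,(.423,.2825)),c5=("cover",COVER,.024,(.447,.188)))
V=[]
for k in sys.argv[2:]:
    kind,parts,z0,xy=G[k]; v=[]
    a=fit({"top":im["top"]},kind,parts,z0,xy,viz=v); b=fit({"scene":im["scene"]},kind,parts,z0,xy,viz=v); V.append(np.vstack(v))
    print(k,"robot",a[0]+[-.0013,.0016],"top",a[0],round(a[1],3),"scene",b[0],round(b[1],3))
cv2.imwrite(f"pics/v{tag}.png",np.hstack(V[:5]) if len(V)<6 else np.vstack([np.hstack(V[:5]),np.hstack((V[5:]+V)[:5])]))
E
python3 st.py; python3 look.py 2 tall squat b1 b2 b3 c1 c2 c3 c4 c5
```

```text
t 12.9 p [0.3622 0.0808 0.2013] yaw -0.07241899796459442 z [ 0.001   0.0003 -1.    ] g 0.603 0.0 F [0.6807 1.3837 0.1256] q [  5.8429  -9.0179 127.8178   0.012   61.1419  95.9095]
tall robot [ 0.4629 -0.2993] top [ 0.4642 -0.3009] 0.099 scene [ 0.4622 -0.2951] 0.057
squat robot [ 0.4668 -0.056 ] top [ 0.4681 -0.0576] 0.152 scene [ 0.4676 -0.0556] 0.034
b1 robot [0.6232 0.0299] top [0.6245 0.0283] 0.039 scene [0.6194 0.0277] 0.115
b2 robot [ 0.6097 -0.1154] top [ 0.611 -0.117] 0.023 scene [ 0.6069 -0.1187] 0.14
b3 robot [ 0.6435 -0.2209] top [ 0.6448 -0.2225] 0.025 scene [ 0.6404 -0.223 ] 0.147
c1 robot [0.5742 0.2718] top [0.5755 0.2702] 0.068 scene [0.5742 0.2735] 0.017
c2 robot [0.5374 0.1808] top [0.5387 0.1792] 0.073 scene [0.5363 0.1829] 0.023
c3 robot [0.5098 0.337 ] top [0.5111 0.3354] 0.068 scene [0.5093 0.3383] 0.018
c4 robot [0.4221 0.2833] top [0.4234 0.2817] 0.072 scene [0.4213 0.2844] 0.019
c5 robot [0.4458 0.1881] top [0.4471 0.1865] 0.072 scene [0.4447 0.1903] 0.606
```

View pics/v2.png

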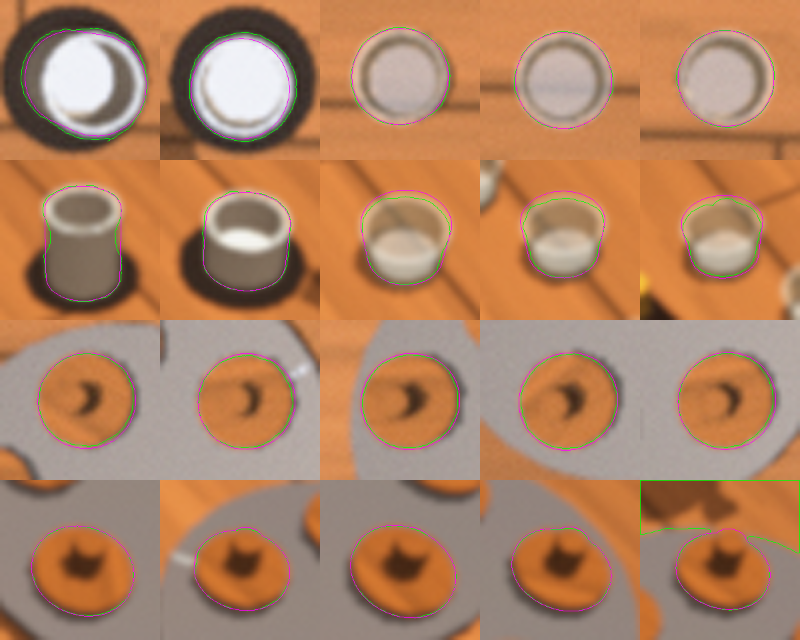

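{"api": "step_arm", "payload": {
  "commands": [
    {"claw": 0.5, "x": 0.1, "y": -0.1, "z": 0.0, "wx": 0.0, "wy": 0.0, "wz": 0.0},
    {"claw": 0.5, "x": 0.207, "y": -0.2, "z": 0.0, "wx": 0.0, "wy": 0.0, "wz": 0.0},
    {"claw": 0.5, "x": 0.207, "y": -0.27, "z": 0.0, "wx": 0.0, "wy": 0.0, "wz": 0.0},
    {"claw": 0.5, "x": 0.207, "y": -0.27, "z": 0.1, "wx": 0.0, "wy": 0.0, "wz": 0.0},
    {"claw": 0.5, "x": 0.207, "y": -0.27, "z": 0.22, "wx": 0.0, "wy": 0.0, "wz": 0.0},
    {"claw": 0.5, "x": 0.207, "y": -0.27, "z": 0.3, "wx": 0.0, "wy": 0.0, "wz": 0.0},
    {"claw": 0.5, "x": 0.207, "y": -0.27, "z": 0.364, "wx": 0.0, "wy": 0.0, "wz": 0.0},
    {"claw": 0.5, "x": 0.207, "y": -0.27, "z": 0.364, "wx": 0.0, "wy": 0.0, "wz": 0.0}
  ]
}}

```text
time_s: 13.8
eef_pos: [0.4454, 0.1861, 0.0533]
orientation: [[1.0, -0.001, -0.003], [-0.001, -1.0, -0.001], [-0.003, 0.001, -1.0]]
contact_force: [0.3, -0.3, -0.6]
grip_width: 0.498
grasp_force: 0.0
```

{"api": "step_arm", "payload": {
  "commands": [
    {"claw": 0.0, "x": 0.0, "y": 0.0, "z": 0.0, "wx": 0.0, "wy": 0.0, "wz": 0.0},
    {"claw": 0.0, "x": 0.0, "y": 0.0, "z": 0.0, "wx": 0.0, "wy": 0.0, "wz": 0.0},
    {"claw": 0.0, "x": 0.0, "y": 0.0, "z": 0.0, "wx": 0.0, "wy": 0.0, "wz": 0.0},
    {"claw": 0.0, "x": 0.0, "y": 0.0, "z": 0.0, "wx": 0.0, "wy": 0.0, "wz": 0.0},
    {"claw": 0.0, "x": 0.0, "y": 0.0, "z": 0.0, "wx": 0.0, "wy": 0.0, "wz": 0.0},
    {"claw": 0.0, "x": 0.0, "y": 0.0, "z": 0.0, "wx": 0.0, "wy": 0.0, "wz": 0.0}
  ],
  "newtons": 40
}}

```text
time_s: 14.4
eef_pos: [0.4458, 0.1872, 0.0559]
orientation: [[1.0, -0.0, 0.0], [-0.0, -1.0, 0.0], [0.0, -0.0, -1.0]]
contact_force: [-0.2, 0.4, 0.1]
grip_width: 0.246
grasp_force: 39.1
```

{"api": "step_arm", "payload": {
  "commands": [
    {"claw": 0.0, "x": 0.0, "y": 0.0, "z": -0.05, "wx": 0.0, "wy": 0.0, "wz": 0.0},
    {"claw": 0.0, "x": 0.0, "y": 0.0, "z": -0.15, "wx": 0.0, "wy": 0.0, "wz": 0.0},
    {"claw": 0.0, "x": 0.0, "y": 0.0, "z": -0.26, "wx": 0.0, "wy": 0.0, "wz": 0.0},
    {"claw": 0.0, "x": 0.0, "y": 0.0, "z": -0.26, "wx": 0.0, "wy": 0.0, "wz": 0.0}
  ]
}}

```text
time_s: 14.8
eef_pos: [0.4508, 0.1889, 0.166]
orientation: [[1.0, -0.0, 0.013], [-0.0, -1.0, 0.004], [0.013, -0.004, -1.0]]
contact_force: [1.7, 0.5, 0.3]
grip_width: 0.244
grasp_force: 39.1
```

```bash
python3 st.py
```

```text
t 14.8 p [0.4508 0.1889 0.166 ] yaw -0.006137844066800602 z [ 0.013   0.0042 -0.9999] g 0.244 39.1 F [1.7157 0.4579 0.3457] q [ 17.6262   7.7549 115.9502   0.0022  55.5117 107.6295]
```

{"api": "step_arm", "payload": {
  "commands": [
    {"claw": 0.0, "x": 0.01, "y": 0.08, "z": 0.0, "wx": 0.0, "wy": 0.0, "wz": 0.0},
    {"claw": 0.0, "x": 0.02, "y": 0.18, "z": 0.0, "wx": 0.0, "wy": 0.0, "wz": 0.0},
    {"claw": 0.0, "x": 0.03, "y": 0.29, "z": 0.0, "wx": 0.0, "wy": 0.0, "wz": 0.0},
    {"claw": 0.0, "x": 0.04, "y": 0.4, "z": 0.0, "wx": 0.0, "wy": 0.0, "wz": 0.0},
    {"claw": 0.0, "x": 0.05, "y": 0.5, "z": 0.0, "wx": 0.0, "wy": 0.0, "wz": 0.0},
    {"claw": 0.0, "x": 0.053, "y": 0.58, "z": 0.0, "wx": 0.0, "wy": 0.0, "wz": 0.0},
    {"claw": 0.0, "x": 0.053, "y": 0.615, "z": 0.0, "wx": 0.0, "wy": 0.0, "wz": 0.0},
    {"claw": 0.0, "x": 0.053, "y": 0.615, "z": 0.0, "wx": 0.0, "wy": 0.0, "wz": 0.0}
  ]
}}

```text
time_s: 15.6
eef_pos: [0.4666, -0.06, 0.1592]
orientation: [[1.0, -0.003, -0.001], [-0.003, -1.0, 0.0], [-0.001, -0.0, -1.0]]
contact_force: [-0.6, 0.6, -0.9]
grip_width: 0.245
grasp_force: 39.3
```

{"api": "step_arm", "payload": {
  "commands": [
    {"claw": 0.0, "x": 0.0, "y": 0.0, "z": 0.08, "wx": 0.0, "wy": 0.0, "wz": 0.0},
    {"claw": 0.0, "x": 0.0, "y": 0.0, "z": 0.15, "wx": 0.0, "wy": 0.0, "wz": 0.0},
    {"claw": 0.0, "x": 0.0, "y": 0.0, "z": 0.185, "wx": 0.0, "wy": 0.0, "wz": 0.0},
    {"claw": 0.0, "x": 0.0, "y": 0.0, "z": 0.2, "wx": 0.0, "wy": 0.0, "wz": 0.0},
    {"claw": 0.0, "x": 0.0, "y": 0.0, "z": 0.21, "wx": 0.0, "wy": 0.0, "wz": 0.0},
    {"claw": 0.0, "x": 0.0, "y": 0.0, "z": 0.22, "wx": 0.0, "wy": 0.0, "wz": 0.0},
    {"claw": 0.0, "x": 0.0, "y": 0.0, "z": 0.225, "wx": 0.0, "wy": 0.0, "wz": 0.0},
    {"claw": 0.0, "x": 0.0, "y": 0.0, "z": 0.225, "wx": 0.0, "wy": 0.0, "wz": 0.0}
  ]
}}

```text
time_s: 16.4
eef_pos: [0.4672, -0.0587, 0.0699]
orientation: [[1.0, -0.0, 0.001], [-0.0, -1.0, -0.0], [0.001, 0.0, -1.0]]
contact_force: [0.1, -0.2, -1.3]
grip_width: 0.242
grasp_force: 39.3
```

```bash
python3 st.py
```

```text
t 16.4 p [ 0.4672 -0.0587  0.0699] yaw -0.011070078728243928 z [ 0.0007 -0.     -1.    ] g 0.242 39.3 F [ 0.0576 -0.1799 -1.3131] q [-12.4669  15.6997 120.4564   0.0106  43.8044  77.5365]
```

{"api": "step_arm", "payload": {
  "commands": [
    {"claw": 0.0, "x": 0.0, "y": 0.0, "z": 0.004, "wx": 0.0, "wy": 0.0, "wz": 0.0},
    {"claw": 0.55, "x": 0.0, "y": 0.0, "z": 0.004, "wx": 0.0, "wy": 0.0, "wz": 0.0},
    {"claw": 0.55, "x": 0.0, "y": 0.0, "z": 0.004, "wx": 0.0, "wy": 0.0, "wz": 0.0},
    {"claw": 0.55, "x": 0.0, "y": 0.0, "z": 0.004, "wx": 0.0, "wy": 0.0, "wz": 0.0},
    {"claw": 0.55, "x": 0.0, "y": 0.0, "z": -0.05, "wx": 0.0, "wy": 0.0, "wz": 0.0},
    {"claw": 0.55, "x": 0.0, "y": 0.0, "z": -0.15, "wx": 0.0, "wy": 0.0, "wz": 0.0},
    {"claw": 0.55, "x": 0.0, "y": 0.0, "z": -0.225, "wx": 0.0, "wy": 0.0, "wz": 0.0},
    {"claw": 0.55, "x": 0.0, "y": 0.0, "z": -0.225, "wx": 0.0, "wy": 0.0, "wz": 0.0}
  ]
}}

```text
time_s: 17.2
eef_pos: [0.4709, -0.0597, 0.1643]
orientation: [[1.0, -0.0, 0.01], [-0.0, -1.0, -0.002], [0.01, 0.002, -1.0]]
contact_force: [0.4, -0.4, -0.2]
grip_width: 0.549
grasp_force: 0.0
```

{"api": "step_arm", "payload": {
  "commands": [
    {"claw": 0.5, "x": -0.05, "y": -0.08, "z": 0.0, "wx": 0.0, "wy": 0.0, "wz": 0.0},
    {"claw": 0.5, "x": -0.1, "y": -0.18, "z": 0.0, "wx": 0.0, "wy": 0.0, "wz": 0.0},
    {"claw": 0.5, "x": -0.15, "y": -0.28, "z": 0.0, "wx": 0.0, "wy": 0.0, "wz": 0.0},
    {"claw": 0.5, "x": -0.217, "y": -0.344, "z": 0.0, "wx": 0.0, "wy": 0.0, "wz": 0.0},
    {"claw": 0.5, "x": -0.217, "y": -0.344, "z": 0.0, "wx": 0.0, "wy": 0.0, "wz": 0.0},
    {"claw": 0.5, "x": -0.217, "y": -0.344, "z": 0.0, "wx": 0.0, "wy": 0.0, "wz": 0.0}
  ]
}}

```text
time_s: 17.8
eef_pos: [0.3794, 0.0791, 0.1589]
orientation: [[1.0, 0.002, -0.001], [0.002, -1.0, -0.0], [-0.001, 0.0, -1.0]]
contact_force: [0.2, -0.8, 0.4]
grip_width: 0.5
grasp_force: 0.0
```

```bash
python3 st.py;sed -i 's/^V=\[\]/G["sq_c"]=("bowlc",COVER,.038,(.467,-.058)); G["ta_c"]=("bowlc",COVER,.068,(.463,-.299))\nfor i,p in enumerate([(.6235,.03),(.61,-.115),(.6435,-.221)],1): G[f"b{i}_c"]=("bowlc",COVER,.026,p)\nV=[]/' look.py
python3 - <<'E'
s=open('h.py').read()
s=s.replace('''    elif kind=="tub"''','''    elif kind=="bowlc": m=(h[...,1]>150)&(h[...,2]>90)
    elif kind=="tub"''');open('h.py','w').write(s)
E
python3 look.py 3 c2 b1 b2 b3 tall c1 sq_c c3 c4
```

```text
t 17.8 p [0.3794 0.0791 0.1589] yaw 0.0988618948500572 z [-0.0005 -0.0004 -1.    ] g 0.5 0.0 F [ 0.2336 -0.7568  0.4225] q [  5.3475  -2.8248 128.0343  -0.0245  54.8214  95.2627]
c2 robot [0.5414 0.1841] top [0.5427 0.1825] 0.073 scene [0.5401 0.1851] 0.021
b1 robot [0.6232 0.0299] top [0.6245 0.0283] 0.038 scene [0.6194 0.0277] 0.116
b2 robot [ 0.6097 -0.1154] top [ 0.611 -0.117] 0.024 scene [ 0.6067 -0.1178] 0.139
b3 robot [ 0.6435 -0.2211] top [ 0.6448 -0.2227] 0.024 scene [ 0.6404 -0.223 ] 0.148
tall robot [ 0.4629 -0.2993] top [ 0.4642 -0.3009] 0.099 scene [ 0.4622 -0.2952] 0.057
c1 robot [0.5739 0.2763] top [0.5752 0.2747] 0.067 scene [0.5729 0.2779] 0.016
sq_c robot [ 0.4723 -0.0585] top [ 0.4736 -0.0601] 0.055 scene [ 0.4668 -0.0632] 0.779
c3 robot [0.5051 0.3377] top [0.5064 0.3361] 0.064 scene [0.5047 0.3389] 0.017
c4 robot [0.4203 0.2792] top [0.4216 0.2776] 0.073 scene [0.4197 0.2802] 0.023
```

View pics/v3.png

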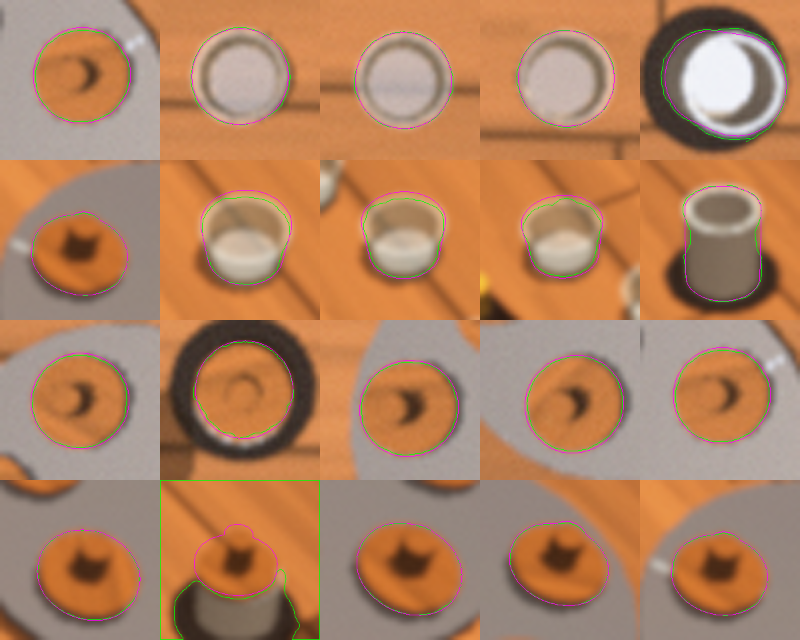

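```bash
cat > zoom.py <<'E'
from h import *
import sys
# zoom.py tag tx ty rimz cx cy : overlay tub/bowl rim circle (green, at t) and flange top circle + knob top (magenta, at c)
tag=sys.argv[1]; tx,ty,zr,cx,cy=map(float,sys.argv[2:7]); o=[]
for n in("top","scene"):
    im=cv2.imread(f"pics/{n}{tag}.png"); u,v=proj(n,[tx,ty,zr])[0].round().astype(int); w=22;s=18
    c=cv2.resize(im[v-w:v+w,u-w:u+w],None,fx=s,fy=s,interpolation=cv2.INTER_CUBIC)[:,200:600]; c0=c.copy()
    def ring(x,y,z,r,col):
        q=(proj(n,np.c_[x+r*np.cos(T),y+r*np.sin(T),np.full(48,z)])-[u-w,v-w]+.5)*s-[200.5,.5]; cv2.polylines(c,[q.round().astype(np.int32)],True,col,1)
    ring(tx,ty,zr,.033,(0,255,0)); ring(tx,ty,zr-.045 if zr<.05 else .003,.033,(0,255,0)); ring(cx,cy,zr+.005,.0325,(255,0,255)); ring(cx,cy,zr+.035,.011,(255,0,255))
    o.append(np.hstack([c0[100:700],c[100:700]])[:300*2])
cv2.imwrite(f"pics/z{sys.argv[7]}.png",cv2.resize(np.vstack(o),(600,600*1200//800))[:]) if 0 else cv2.imwrite(f"pics/z{sys.argv[7]}.png",cv2.resize(np.vstack(o),(400*1,600)))
E
python3 zoom.py 3 .4682 -.0592 .048 .4730 -.0595 a
```

```text
(no output)
```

View pics/za.png

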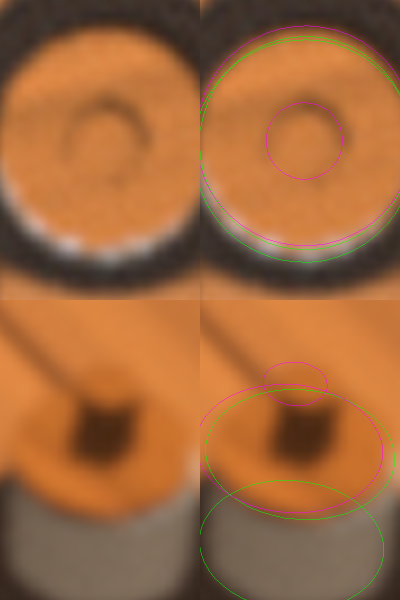

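{"api": "step_arm", "payload": {
  "commands": [
    {"claw": 0.6, "x": 0.05, "y": 0.08, "z": 0.0, "wx": 0.0, "wy": 0.0, "wz": -0.15},
    {"claw": 0.6, "x": 0.1, "y": 0.17, "z": 0.0, "wx": 0.0, "wy": 0.0, "wz": -0.33},
    {"claw": 0.6, "x": 0.16, "y": 0.26, "z": 0.0, "wx": 0.0, "wy": 0.0, "wz": -0.5},
    {"claw": 0.6, "x": 0.216, "y": 0.346, "z": 0.0, "wx": 0.0, "wy": 0.0, "wz": -0.67},
    {"claw": 0.6, "x": 0.216, "y": 0.346, "z": 0.0, "wx": 0.0, "wy": 0.0, "wz": -0.85},
    {"claw": 0.6, "x": 0.216, "y": 0.346, "z": 0.0, "wx": 0.0, "wy": 0.0, "wz": -1.0},
    {"claw": 0.6, "x": 0.216, "y": 0.346, "z": 0.0, "wx": 0.0, "wy": 0.0, "wz": -1.0}
  ]
}}

```text
time_s: 18.6
eef_pos: [0.4672, -0.0615, 0.1593]
orientation: [[0.71, 0.705, -0.0], [0.705, -0.71, -0.0], [-0.0, -0.0, -1.0]]
contact_force: [0.5, -1.0, -0.5]
grip_width: 0.599
grasp_force: 0.0
```

{"api": "step_arm", "payload": {
  "commands": [
    {"claw": 0.6, "x": 0.0, "y": 0.0, "z": 0.0, "wx": 0.0, "wy": 0.0, "wz": -0.17},
    {"claw": 0.6, "x": 0.0, "y": 0.0, "z": 0.0, "wx": 0.0, "wy": 0.0, "wz": -0.35},
    {"claw": 0.6, "x": 0.0, "y": 0.0, "z": 0.0, "wx": 0.0, "wy": 0.0, "wz": -0.52},
    {"claw": 0.6, "x": 0.0, "y": 0.0, "z": 0.0, "wx": 0.0, "wy": 0.0, "wz": -0.7},
    {"claw": 0.6, "x": 0.0, "y": 0.0, "z": 0.0, "wx": 0.0, "wy": 0.0, "wz": -0.87},
    {"claw": 0.6, "x": 0.0, "y": 0.0, "z": 0.0, "wx": 0.0, "wy": 0.0, "wz": -1.0},
    {"claw": 0.6, "x": 0.0, "y": 0.0, "z": 0.0, "wx": 0.0, "wy": 0.0, "wz": -1.0},
    {"claw": 0.6, "x": 0.0, "y": 0.0, "z": 0.0, "wx": 0.0, "wy": 0.0, "wz": -1.0}
  ]
}}

```text
time_s: 19.4
eef_pos: [0.4667, -0.06, 0.1596]
orientation: [[0.004, 1.0, 0.0], [1.0, -0.004, -0.0], [-0.0, 0.0, -1.0]]
contact_force: [0.8, 0.5, -0.3]
grip_width: 0.6
grasp_force: 0.0
```

```bash
python3 st.py
```

```text
t 19.4 p [ 0.4667 -0.06    0.1596] yaw 89.74402853884635 z [ 0.     -0.0001 -1.    ] g 0.6 0.0 F [ 0.7895  0.5205 -0.3201] q [-12.6319   6.7576 117.9814  -0.0036  55.2578 -12.3739]
```

{"api": "step_arm", "payload": {
  "commands": [
    {"claw": 0.6, "x": 0.0, "y": 0.0, "z": 0.08, "wx": 0.0, "wy": 0.0, "wz": 0.0},
    {"claw": 0.6, "x": 0.0, "y": 0.0, "z": 0.16, "wx": 0.0, "wy": 0.0, "wz": 0.0},
    {"claw": 0.6, "x": 0.0, "y": 0.0, "z": 0.2, "wx": 0.0, "wy": 0.0, "wz": 0.0},
    {"claw": 0.6, "x": 0.0, "y": 0.0, "z": 0.22, "wx": 0.0, "wy": 0.0, "wz": 0.0},
    {"claw": 0.6, "x": 0.0, "y": 0.0, "z": 0.22, "wx": 0.0, "wy": 0.0, "wz": 0.0}
  ]
}}

```text
time_s: 19.9
eef_pos: [0.4657, -0.0596, 0.0706]
orientation: [[0.002, 1.0, -0.002], [1.0, -0.002, 0.001], [0.001, -0.002, -1.0]]
contact_force: [-0.4, 0.3, 0.1]
grip_width: 0.599
grasp_force: 0.0
```

{"api": "step_arm", "payload": {
  "commands": [
    {"claw": 0.0, "x": 0.0, "y": 0.0, "z": 0.0, "wx": 0.0, "wy": 0.0, "wz": 0.0},
    {"claw": 0.0, "x": 0.0, "y": 0.0, "z": 0.0, "wx": 0.0, "wy": 0.0, "wz": 0.0},
    {"claw": 0.0, "x": 0.0, "y": 0.0, "z": 0.0, "wx": 0.0, "wy": 0.0, "wz": 0.0},
    {"claw": 0.0, "x": 0.0, "y": 0.0, "z": 0.0, "wx": 0.0, "wy": 0.0, "wz": 0.0},
    {"claw": 0.0, "x": 0.0, "y": 0.0, "z": 0.0, "wx": 0.0, "wy": 0.0, "wz": 0.0},
    {"claw": 0.0, "x": 0.0, "y": 0.0, "z": 0.0, "wx": 0.0, "wy": 0.0, "wz": 0.0}
  ],
  "newtons": 30
}}

```text
time_s: 20.5
eef_pos: [0.4681, -0.06, 0.073]
orientation: [[0.0, 1.0, 0.003], [1.0, -0.0, -0.001], [-0.001, 0.003, -1.0]]
contact_force: [0.0, 0.8, 6.6]
grip_width: 0.248
grasp_force: 29.8
```

```bash
python3 st.py
```

```text
t 20.5 p [ 0.4681 -0.06    0.073 ] yaw 89.9755726958298 z [ 0.0031 -0.0007 -1.    ] g 0.248 29.8 F [0.0155 0.794  6.6401] q [-12.5912  15.3839 120.3791  -0.001   44.0526 -12.5661]
```

{"api": "step_arm", "payload": {
  "commands": [
    {"claw": 0.0, "x": 0.0, "y": 0.0, "z": -0.02, "wx": 0.0, "wy": 0.0, "wz": 0.0},
    {"claw": 0.0, "x": 0.0, "y": 0.0, "z": -0.04, "wx": 0.0, "wy": 0.0, "wz": 0.0},
    {"claw": 0.0, "x": 0.0, "y": 0.0, "z": -0.04, "wx": 0.0, "wy": 0.0, "wz": 0.0},
    {"claw": 0.0, "x": 0.0, "y": 0.0, "z": -0.04, "wx": 0.0, "wy": 0.0, "wz": 0.0},
    {"claw": 0.0, "x": 0.0, "y": 0.0, "z": -0.04, "wx": 0.0, "wy": 0.0, "wz": 0.0}
  ]
}}

```text
time_s: 21.0
eef_pos: [0.4661, -0.0595, 0.0874]
orientation: [[0.0, 1.0, -0.001], [1.0, -0.0, 0.0], [0.0, -0.001, -1.0]]
contact_force: [-0.3, 0.5, -1.5]
grip_width: 0.248
grasp_force: 29.4
```

{"api": "step_arm", "payload": {
  "commands": [
    {"claw": 0.0, "x": 0.0, "y": 0.0, "z": 0.015, "wx": 0.0, "wy": 0.0, "wz": 0.0},
    {"claw": 0.0, "x": 0.0, "y": 0.0, "z": 0.028, "wx": 0.0, "wy": 0.0, "wz": 0.0},
    {"claw": 0.0, "x": 0.0, "y": 0.0, "z": 0.037, "wx": 0.0, "wy": 0.0, "wz": 0.0},
    {"claw": 0.0, "x": 0.0, "y": 0.0, "z": 0.04, "wx": 0.0, "wy": 0.0, "wz": 0.0},
    {"claw": 0.0, "x": 0.0, "y": 0.0, "z": 0.04, "wx": 0.0, "wy": 0.0, "wz": 0.0}
  ]
}}

```text
time_s: 21.5
eef_pos: [0.4666, -0.0596, 0.073]
orientation: [[0.0, 1.0, -0.002], [1.0, -0.0, 0.0], [0.0, -0.002, -1.0]]
contact_force: [-4.3, 0.6, 13.9]
grip_width: 0.244
grasp_force: 31.0
```

```bash
python3 st.py
```

```text
t 21.5 p [ 0.4666 -0.0596  0.073 ] yaw 89.98380579048869 z [-0.0017  0.0004 -1.    ] g 0.244 31.0 F [-4.329   0.5815 13.9007] q [-12.5899  15.3828 120.3853   0.0005  44.3293 -12.5741]
```

{"api": "step_arm", "payload": {
  "commands": [
    {"claw": 0.55, "x": 0.0, "y": 0.0, "z": -0.003, "wx": 0.0, "wy": 0.0, "wz": 0.0},
    {"claw": 0.55, "x": 0.0, "y": 0.0, "z": -0.003, "wx": 0.0, "wy": 0.0, "wz": 0.0},
    {"claw": 0.55, "x": 0.0, "y": 0.0, "z": -0.003, "wx": 0.0, "wy": 0.0, "wz": 0.0},
    {"claw": 0.55, "x": 0.0, "y": 0.0, "z": -0.06, "wx": 0.0, "wy": 0.0, "wz": 0.0},
    {"claw": 0.55, "x": 0.0, "y": 0.0, "z": -0.16, "wx": 0.0, "wy": 0.0, "wz": 0.0},
    {"claw": 0.55, "x": 0.0, "y": 0.0, "z": -0.22, "wx": 0.0, "wy": 0.0, "wz": 0.0},
    {"claw": 0.55, "x": 0.0, "y": 0.0, "z": -0.22, "wx": 0.0, "wy": 0.0, "wz": 0.0}
  ]
}}

```text
time_s: 22.2
eef_pos: [0.4696, -0.0603, 0.1631]
orientation: [[0.0, 1.0, 0.008], [1.0, -0.0, -0.002], [-0.002, 0.008, -1.0]]
contact_force: [0.7, -0.5, -0.1]
grip_width: 0.553
grasp_force: 0.0
```

{"api": "step_arm", "payload": {
  "commands": [
    {"claw": 0.5, "x": 0.08, "y": -0.05, "z": 0.0, "wx": 0.0, "wy": 0.0, "wz": 0.0},
    {"claw": 0.5, "x": 0.18, "y": -0.1, "z": 0.0, "wx": 0.0, "wy": 0.0, "wz": 0.0},
    {"claw": 0.5, "x": 0.28, "y": -0.15, "z": 0.0, "wx": 0.0, "wy": 0.0, "wz": 0.0},
    {"claw": 0.5, "x": 0.348, "y": -0.217, "z": 0.0, "wx": 0.0, "wy": 0.0, "wz": 0.0},
    {"claw": 0.5, "x": 0.348, "y": -0.217, "z": 0.0, "wx": 0.0, "wy": 0.0, "wz": 0.0},
    {"claw": 0.5, "x": 0.348, "y": -0.217, "z": 0.0, "wx": 0.0, "wy": 0.0, "wz": 0.0}
  ]
}}

```text
time_s: 22.8
eef_pos: [0.3788, 0.0799, 0.1586]
orientation: [[-0.002, 1.0, -0.001], [1.0, 0.002, -0.0], [-0.0, -0.001, -1.0]]
contact_force: [0.5, -0.6, -0.8]
grip_width: 0.497
grasp_force: 0.0
```

```bash
python3 st.py; python3 look.py 4 sq_c c2 c3 c1 c4 b1 tall b2 b3; python3 zoom.py 4 .4682 -.0592 .048 .4682 -.0595 b
```

```text
t 22.8 p [0.3788 0.0799 0.1586] yaw 90.10996781043151 z [-0.0014 -0.0005 -1.    ] g 0.497 0.0 F [ 0.5106 -0.5994 -0.7726] q [  5.4778  -2.8216 128.0765  -0.0248  54.8251   5.3821]
sq_c robot [ 0.4649 -0.0573] top [ 0.4662 -0.0589] 0.06 scene [ 0.4577 -0.0594] 0.777
c2 robot [0.5414 0.184 ] top [0.5427 0.1824] 0.073 scene [0.5401 0.1851] 0.021
c3 robot [0.5051 0.3377] top [0.5064 0.3361] 0.064 scene [0.5047 0.3389] 0.017
c1 robot [0.5739 0.2762] top [0.5752 0.2746] 0.068 scene [0.5729 0.2779] 0.016
c4 robot [0.4203 0.2792] top [0.4216 0.2776] 0.073 scene [0.4197 0.2802] 0.023
b1 robot [0.6232 0.0299] top [0.6245 0.0283] 0.037 scene [0.6196 0.0276] 0.117
tall robot [ 0.4629 -0.2993] top [ 0.4642 -0.3009] 0.1 scene [ 0.4623 -0.2951] 0.057
b2 robot [ 0.6098 -0.1154] top [ 0.6111 -0.117 ] 0.024 scene [ 0.6069 -0.1188] 0.139
b3 robot [ 0.6435 -0.2211] top [ 0.6448 -0.2227] 0.025 scene [ 0.6404 -0.223 ] 0.147
```

View pics/zb.png

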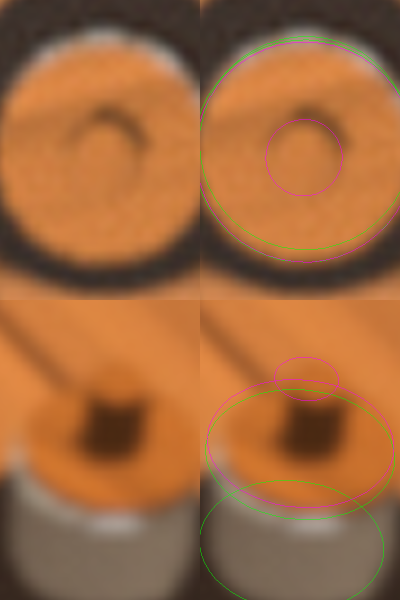

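{"api": "step_arm", "payload": {
  "commands": [
    {"claw": 0.55, "x": -0.08, "y": 0.05, "z": 0.0, "wx": 0.0, "wy": 0.0, "wz": 0.0},
    {"claw": 0.55, "x": -0.18, "y": 0.1, "z": 0.0, "wx": 0.0, "wy": 0.0, "wz": 0.0},
    {"claw": 0.55, "x": -0.28, "y": 0.16, "z": 0.0, "wx": 0.0, "wy": 0.0, "wz": 0.0},
    {"claw": 0.55, "x": -0.348, "y": 0.217, "z": 0.0, "wx": 0.0, "wy": 0.0, "wz": 0.0},
    {"claw": 0.55, "x": -0.348, "y": 0.217, "z": 0.06, "wx": 0.0, "wy": 0.0, "wz": 0.0},
    {"claw": 0.55, "x": -0.348, "y": 0.217, "z": 0.15, "wx": 0.0, "wy": 0.0, "wz": 0.0},
    {"claw": 0.55, "x": -0.348, "y": 0.217, "z": 0.22, "wx": 0.0, "wy": 0.0, "wz": 0.0},
    {"claw": 0.55, "x": -0.348, "y": 0.217, "z": 0.22, "wx": 0.0, "wy": 0.0, "wz": 0.0}
  ]
}}

```text
time_s: 23.7
eef_pos: [0.463, -0.0604, 0.0676]
orientation: [[0.003, 1.0, -0.009], [1.0, -0.003, 0.002], [0.002, -0.009, -1.0]]
contact_force: [-0.1, 0.3, 0.3]
grip_width: 0.553
grasp_force: 0.0
```

{"api": "step_arm", "payload": {
  "commands": [
    {"claw": 0.0, "x": 0.0, "y": 0.0, "z": 0.0, "wx": 0.0, "wy": 0.0, "wz": 0.0},
    {"claw": 0.0, "x": 0.0, "y": 0.0, "z": 0.0, "wx": 0.0, "wy": 0.0, "wz": 0.0},
    {"claw": 0.0, "x": 0.0, "y": 0.0, "z": 0.0, "wx": 0.0, "wy": 0.0, "wz": 0.0},
    {"claw": 0.0, "x": 0.0, "y": 0.0, "z": 0.0, "wx": 0.0, "wy": 0.0, "wz": 0.0},
    {"claw": 0.0, "x": 0.0, "y": 0.0, "z": 0.0, "wx": 0.0, "wy": 0.0, "wz": 0.0}
  ],
  "newtons": 30
}}

```text
time_s: 24.2
eef_pos: [0.4676, -0.0598, 0.0728]
orientation: [[0.0, 1.0, 0.003], [1.0, -0.0, -0.001], [-0.001, 0.003, -1.0]]
contact_force: [-0.5, -0.9, 2.9]
grip_width: 0.247
grasp_force: 30.4
```

{"api": "step_arm", "payload": {
  "commands": [
    {"claw": 0.0, "x": 0.0, "y": 0.0, "z": -0.02, "wx": 0.0, "wy": 0.0, "wz": 0.0},
    {"claw": 0.0, "x": 0.0, "y": 0.0, "z": -0.04, "wx": 0.0, "wy": 0.0, "wz": 0.0},
    {"claw": 0.0, "x": 0.0, "y": 0.009, "z": -0.04, "wx": 0.0, "wy": 0.0, "wz": 0.0},
    {"claw": 0.0, "x": 0.0, "y": 0.009, "z": -0.04, "wx": 0.0, "wy": 0.0, "wz": 0.0},
    {"claw": 0.0, "x": 0.0, "y": 0.009, "z": -0.025, "wx": 0.0, "wy": 0.0, "wz": 0.0},
    {"claw": 0.0, "x": 0.0, "y": 0.009, "z": -0.012, "wx": 0.0, "wy": 0.0, "wz": 0.0},
    {"claw": 0.0, "x": 0.0, "y": 0.009, "z": -0.004, "wx": 0.0, "wy": 0.0, "wz": 0.0},
    {"claw": 0.0, "x": 0.0, "y": 0.009, "z": -0.004, "wx": 0.0, "wy": 0.0, "wz": 0.0}
  ]
}}

```text
time_s: 25.0
eef_pos: [0.4693, -0.0595, 0.0729]
orientation: [[0.0, 1.0, -0.003], [1.0, -0.0, 0.001], [0.001, -0.003, -1.0]]
contact_force: [-2.7, 0.3, 4.7]
grip_width: 0.245
grasp_force: 30.5
```

```bash
python3 st.py
```

```text
t 25.0 p [ 0.4693 -0.0595  0.0729] yaw 89.98196040690095 z [-0.0027  0.0006 -1.    ] g 0.245 30.5 F [-2.667   0.2687  4.7017] q [-12.496   15.6693 119.999   -0.0005  44.4887 -12.4777]
```

{"api": "step_arm", "payload": {
  "commands": [
    {"claw": 0.55, "x": 0.0, "y": 0.0, "z": 0.0, "wx": 0.0, "wy": 0.0, "wz": 0.0},
    {"claw": 0.55, "x": 0.0, "y": 0.0, "z": 0.0, "wx": 0.0, "wy": 0.0, "wz": 0.0},
    {"claw": 0.55, "x": 0.0, "y": 0.0, "z": 0.0, "wx": 0.0, "wy": 0.0, "wz": 0.0},
    {"claw": 0.55, "x": 0.0, "y": 0.0, "z": -0.06, "wx": 0.0, "wy": 0.0, "wz": 0.0},
    {"claw": 0.55, "x": 0.0, "y": 0.0, "z": -0.16, "wx": 0.0, "wy": 0.0, "wz": 0.0},
    {"claw": 0.55, "x": 0.0, "y": 0.0, "z": -0.22, "wx": 0.0, "wy": 0.0, "wz": 0.0},
    {"claw": 0.55, "x": 0.0, "y": 0.0, "z": -0.22, "wx": 0.0, "wy": 0.0, "wz": 0.0}
  ]
}}

```text
time_s: 25.7
eef_pos: [0.4735, -0.0604, 0.1651]
orientation: [[0.0, 1.0, 0.009], [1.0, -0.0, -0.002], [-0.002, 0.009, -1.0]]
contact_force: [1.2, 0.2, -0.0]
grip_width: 0.554
grasp_force: 0.0
```

{"api": "step_arm", "payload": {
  "commands": [
    {"claw": 0.5, "x": 0.08, "y": -0.05, "z": 0.0, "wx": 0.0, "wy": 0.0, "wz": 0.0},
    {"claw": 0.5, "x": 0.18, "y": -0.1, "z": 0.0, "wx": 0.0, "wy": 0.0, "wz": 0.0},
    {"claw": 0.5, "x": 0.28, "y": -0.15, "z": 0.0, "wx": 0.0, "wy": 0.0, "wz": 0.0},
    {"claw": 0.5, "x": 0.35, "y": -0.2, "z": 0.0, "wx": 0.0, "wy": 0.0, "wz": 0.0},
    {"claw": 0.5, "x": 0.35, "y": -0.225, "z": 0.0, "wx": 0.0, "wy": 0.0, "wz": 0.0},
    {"claw": 0.5, "x": 0.35, "y": -0.225, "z": 0.0, "wx": 0.0, "wy": 0.0, "wz": 0.0}
  ]
}}

```text
time_s: 26.3
eef_pos: [0.3781, 0.0805, 0.1601]
orientation: [[-0.002, 1.0, -0.003], [1.0, 0.002, -0.001], [-0.001, -0.003, -1.0]]
contact_force: [0.0, -0.2, 0.5]
grip_width: 0.499
grasp_force: 0.0
```

```bash
python3 st.py; python3 look.py 5 sq_c c2 c3; python3 zoom.py 5 .4702 -.0592 .048 .4700 -.0595 c
```

```text
t 26.3 p [0.3781 0.0805 0.1601] yaw 90.11472256600607 z [-0.0026 -0.0007 -1.    ] g 0.499 0.0 F [ 0.0203 -0.2395  0.5278] q [  5.5823  -2.9881 128.0306  -0.0316  55.111    5.4858]
sq_c robot [ 0.4709 -0.0548] top [ 0.4722 -0.0564] 0.071 scene [ 0.4664 -0.0606] 0.781
c2 robot [0.5414 0.1835] top [0.5427 0.1819] 0.072 scene [0.5401 0.1851] 0.021
c3 robot [0.5051 0.3377] top [0.5064 0.3361] 0.065 scene [0.5047 0.3389] 0.016
```

View pics/zc.png

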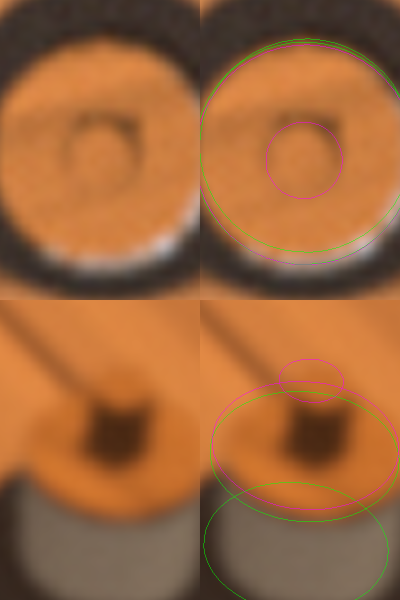

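```bash
cat > joint.py <<'E'
from h import *
import sys
def near(m,w):
    m=m.astype(np.uint8); k,l,st,c=cv2.connectedComponentsWithStats(m); return l==(1+np.argmax(st[1:,4])) if k>1 else m>0
def joint(tag,parts,H,xy,z0=.003):
    D={}
    for n in("top","scene"):
        im=cv2.imread(f"pics/{n}{tag}.png"); uv=proj(n,[*xy,H*.7])[0].round().astype(int); w=18; b=(uv[0],uv[1],w)
        c=cv2.resize(im[uv[1]-w:uv[1]+w,uv[0]-w:uv[0]+w],None,fx=S,fy=S,interpolation=cv2.INTER_CUBIC); h=cv2.cvtColor(c,cv2.COLOR_BGR2HSV).astype(int); D[n]=(b,h)
    bt,ht=D["top"]; bs,hs=D["scene"]
    disc=sil("top",[[(.045,0),(.045,.003)]],xy,0,bt)
    union=disc&(ht[...,2]>105); orange=disc&(ht[...,1]>125)&(ht[...,2]>105); grey=near((hs[...,1]<115)&(hs[...,2]>75),0)
    def e(a,b): return 1-(a&b).sum()/max(1,(a|b).sum())
    def cost(p):
        t,c,dz=p[:2],p[2:4],p[4]; ct=sil("top",COVER,c,z0+H-.01+dz,bt); cs=sil("scene",COVER,c,z0+H-.01+dz,bs)
        return e(orange,ct)+e(union,ct|sil("top",parts,t,z0,bt))+e(grey,sil("scene",parts,t,z0,bs)&~cs)
    x0=np.array([*xy,*xy,0.]); best=None
    for st in(0,.002):
        r=minimize(cost,x0+st,method="Nelder-Mead",options=dict(initial_simplex=np.vstack([x0+st]+[x0+st+.004*np.eye(5)[i] for i in range(5)]),xatol=5e-5,fatol=1e-4,maxiter=500))
        if best is None or r.fun<best.fun: best=r
    p=best.x; print(tag,"tub",p[:2],"cover",p[2:4],"dz",p[4],"off",p[2:4]-p[:2],"cost",round(best.fun,3))
if __name__=="__main__":
    for t in sys.argv[1:]: joint(t,SQUAT,.045,(.470,-.0585))
E
python3 joint.py 3 4 5
```

```text
3 tub [ 0.4678 -0.0563] cover [ 0.4723 -0.0597] dz 0.00036983222104077987 off [ 0.0045 -0.0034] cost 0.233
4 tub [ 0.4677 -0.0557] cover [ 0.4663 -0.0589] dz 0.0029750559140946558 off [-0.0014 -0.0031] cost 0.227
5 tub [ 0.4671 -0.0562] cover [ 0.471 -0.057] dz 0.0013203782948455899 off [ 0.0039 -0.0007] cost 0.257
```

{"api": "step_arm", "payload": {
  "commands": [
    {"claw": 0.0, "x": -0.08, "y": 0.05, "z": 0.0, "wx": 0.0, "wy": 0.0, "wz": 0.0},
    {"claw": 0.0, "x": -0.18, "y": 0.1, "z": 0.0, "wx": 0.0, "wy": 0.0, "wz": 0.0},
    {"claw": 0.0, "x": -0.28, "y": 0.17, "z": 0.0, "wx": 0.0, "wy": 0.0, "wz": 0.0},
    {"claw": 0.0, "x": -0.345, "y": 0.226, "z": 0.0, "wx": 0.0, "wy": 0.0, "wz": 0.0},
    {"claw": 0.0, "x": -0.345, "y": 0.226, "z": 0.0, "wx": 0.0, "wy": 0.0, "wz": 0.0},
    {"claw": 0.0, "x": -0.345, "y": 0.226, "z": 0.1, "wx": 0.0, "wy": 0.0, "wz": 0.0},
    {"claw": 0.0, "x": -0.345, "y": 0.226, "z": 0.14, "wx": 0.0, "wy": 0.0, "wz": 0.0},
    {"claw": 0.0, "x": -0.345, "y": 0.226, "z": 0.14, "wx": 0.0, "wy": 0.0, "wz": 0.0}
  ]
}}

```text
time_s: 27.2
eef_pos: [0.4677, -0.0579, 0.1023]
orientation: [[0.002, 1.0, -0.007], [1.0, -0.002, 0.002], [0.002, -0.007, -1.0]]
contact_force: [-1.2, -0.5, -0.7]
grip_width: -0.003
grasp_force: 0.0
```

{"api": "step_arm", "payload": {
  "commands": [
    {"claw": 0.0, "x": 0.0, "y": 0.0, "z": 0.01, "wx": 0.0, "wy": 0.0, "wz": 0.0},
    {"claw": 0.0, "x": 0.0, "y": 0.0, "z": 0.013, "wx": 0.0, "wy": 0.0, "wz": 0.0},
    {"claw": 0.0, "x": 0.0, "y": 0.0, "z": 0.013, "wx": 0.0, "wy": 0.0, "wz": 0.0}
  ]
}}

```text
time_s: 27.5
eef_pos: [0.4714, -0.0578, 0.101]
orientation: [[0.0, 1.0, 0.002], [1.0, -0.0, -0.0], [-0.0, 0.002, -1.0]]
contact_force: [-0.2, 0.4, -0.8]
grip_width: 0.001
grasp_force: 0.0
```

{"api": "step_arm", "payload": {
  "commands": [
    {"claw": 0.0, "x": 0.0, "y": 0.0, "z": 0.004, "wx": 0.0, "wy": 0.0, "wz": 0.0},
    {"claw": 0.0, "x": 0.0, "y": 0.0, "z": 0.004, "wx": 0.0, "wy": 0.0, "wz": 0.0}
  ]
}}

```text
time_s: 27.7
eef_pos: [0.4709, -0.0576, 0.0989]
orientation: [[0.0, 1.0, 0.001], [1.0, -0.0, -0.0], [-0.0, 0.001, -1.0]]
contact_force: [-0.9, -0.2, 0.3]
grip_width: 0.001
grasp_force: 0.0
```

{"api": "step_arm", "payload": {
  "commands": [
    {"claw": 0.0, "x": 0.0, "y": 0.0, "z": 0.004, "wx": 0.0, "wy": 0.0, "wz": 0.0},
    {"claw": 0.0, "x": 0.0, "y": 0.0, "z": 0.004, "wx": 0.0, "wy": 0.0, "wz": 0.0}
  ]
}}

```text
time_s: 27.9
eef_pos: [0.4709, -0.0577, 0.0971]
orientation: [[0.0, 1.0, 0.001], [1.0, -0.0, -0.0], [-0.0, 0.001, -1.0]]
contact_force: [0.4, -0.5, -0.4]
grip_width: -0.0
grasp_force: 0.3
```

{"api": "step_arm", "payload": {
  "commands": [
    {"claw": 0.0, "x": 0.0, "y": 0.0, "z": 0.004, "wx": 0.0, "wy": 0.0, "wz": 0.0},
    {"claw": 0.0, "x": 0.0, "y": 0.0, "z": 0.004, "wx": 0.0, "wy": 0.0, "wz": 0.0}
  ]
}}

```text
time_s: 28.1
eef_pos: [0.4711, -0.0577, 0.097]
orientation: [[0.0, 1.0, -0.0], [1.0, -0.0, 0.0], [0.0, -0.0, -1.0]]
contact_force: [-4.2, 1.7, 12.4]
grip_width: 0.003
grasp_force: 6.3
```

{"api": "step_arm", "payload": {
  "commands": [
    {"claw": 0.0, "x": 0.0, "y": 0.0, "z": 0.003, "wx": 0.0, "wy": 0.0, "wz": 0.0},
    {"claw": 0.0, "x": 0.0, "y": 0.0, "z": 0.003, "wx": 0.0, "wy": 0.0, "wz": 0.0}
  ]
}}

```text
time_s: 28.3
eef_pos: [0.4712, -0.0577, 0.097]
orientation: [[0.0, 1.0, -0.0], [1.0, -0.0, 0.0], [0.0, -0.0, -1.0]]
contact_force: [-6.3, 0.7, 22.2]
grip_width: 0.003
grasp_force: 10.4
```

{"api": "step_arm", "payload": {
  "commands": [
    {"claw": 0.0, "x": 0.0, "y": 0.0, "z": -0.06, "wx": 0.0, "wy": 0.0, "wz": 0.0},
    {"claw": 0.5, "x": 0.05, "y": 0.0, "z": -0.166, "wx": 0.0, "wy": 0.0, "wz": 0.0},
    {"claw": 0.5, "x": 0.15, "y": 0.05, "z": -0.166, "wx": 0.0, "wy": 0.0, "wz": 0.0},
    {"claw": 0.5, "x": 0.25, "y": 0.1, "z": -0.166, "wx": 0.0, "wy": 0.0, "wz": 0.0},
    {"claw": 0.5, "x": 0.35, "y": 0.13, "z": -0.166, "wx": 0.0, "wy": 0.0, "wz": 0.0},
    {"claw": 0.5, "x": 0.45, "y": 0.15, "z": -0.166, "wx": 0.0, "wy": 0.0, "wz": 0.0},
    {"claw": 0.5, "x": 0.54, "y": 0.18, "z": -0.166, "wx": 0.0, "wy": 0.0, "wz": 0.0},
    {"claw": 0.5, "x": 0.606, "y": 0.18, "z": -0.166, "wx": 0.0, "wy": 0.0, "wz": 0.0}
  ]
}}

```text
time_s: 29.1
eef_pos: [0.5438, 0.1872, 0.1606]
orientation: [[-0.001, 1.0, 0.002], [1.0, 0.001, 0.001], [0.001, 0.002, -1.0]]
contact_force: [-0.3, -0.1, -0.1]
grip_width: 0.501
grasp_force: 0.0
```

{"api": "step_arm", "payload": {
  "commands": [
    {"claw": 0.5, "x": 0.0, "y": 0.0, "z": 0.0, "wx": 0.0, "wy": 0.0, "wz": 0.0},
    {"claw": 0.5, "x": 0.0, "y": 0.0, "z": 0.08, "wx": 0.0, "wy": 0.0, "wz": 0.0},
    {"claw": 0.5, "x": 0.0, "y": 0.0, "z": 0.16, "wx": 0.0, "wy": 0.0, "wz": 0.0},
    {"claw": 0.5, "x": 0.0, "y": 0.0, "z": 0.22, "wx": 0.0, "wy": 0.0, "wz": 0.0},
    {"claw": 0.5, "x": 0.0, "y": 0.0, "z": 0.26, "wx": 0.0, "wy": 0.0, "wz": 0.0},
    {"claw": 0.5, "x": 0.0, "y": 0.0, "z": 0.26, "wx": 0.0, "wy": 0.0, "wz": 0.0}
  ]
}}

```text
time_s: 29.7
eef_pos: [0.5402, 0.1834, 0.0538]
orientation: [[0.001, 1.0, -0.006], [1.0, -0.001, -0.002], [-0.002, -0.006, -1.0]]
contact_force: [-0.7, -0.3, -0.1]
grip_width: 0.499
grasp_force: 0.0
```

{"api": "step_arm", "payload": {
  "commands": [
    {"claw": 0.0, "x": 0.0, "y": 0.0, "z": 0.0, "wx": 0.0, "wy": 0.0, "wz": 0.0},
    {"claw": 0.0, "x": 0.0, "y": 0.0, "z": 0.0, "wx": 0.0, "wy": 0.0, "wz": 0.0},
    {"claw": 0.0, "x": 0.0, "y": 0.0, "z": 0.0, "wx": 0.0, "wy": 0.0, "wz": 0.0},
    {"claw": 0.0, "x": 0.0, "y": 0.0, "z": 0.0, "wx": 0.0, "wy": 0.0, "wz": 0.0},
    {"claw": 0.0, "x": 0.0, "y": 0.0, "z": 0.0, "wx": 0.0, "wy": 0.0, "wz": 0.0},
    {"claw": 0.0, "x": 0.0, "y": 0.0, "z": 0.0, "wx": 0.0, "wy": 0.0, "wz": 0.0}
  ],
  "newtons": 40
}}

```text
time_s: 30.3
eef_pos: [0.5436, 0.185, 0.0576]
orientation: [[0.0, 1.0, 0.002], [1.0, -0.0, 0.0], [0.0, 0.002, -1.0]]
contact_force: [-0.4, -0.1, 4.8]
grip_width: 0.243
grasp_force: 39.8
```

{"api": "step_arm", "payload": {
  "commands": [
    {"claw": 0.0, "x": 0.0, "y": 0.0, "z": -0.06, "wx": 0.0, "wy": 0.0, "wz": 0.0},
    {"claw": 0.0, "x": 0.0, "y": 0.0, "z": -0.16, "wx": 0.0, "wy": 0.0, "wz": 0.0},
    {"claw": 0.0, "x": 0.0, "y": 0.0, "z": -0.26, "wx": 0.0, "wy": 0.0, "wz": 0.0},
    {"claw": 0.0, "x": 0.0, "y": 0.0, "z": -0.26, "wx": 0.0, "wy": 0.0, "wz": 0.0}
  ]
}}

```text
time_s: 30.7
eef_pos: [0.5472, 0.1861, 0.1668]
orientation: [[0.0, 1.0, 0.012], [1.0, -0.0, 0.003], [0.003, 0.012, -1.0]]
contact_force: [0.7, 0.2, -0.7]
grip_width: 0.248
grasp_force: 39.4
```

```bash
python3 st.py; python3 look.py 6 sq_c c1 c3 c4 b1
```

```text
t 30.7 p [0.5472 0.1861 0.1668] yaw 89.98626490372752 z [ 0.0122  0.0033 -0.9999] g 0.248 39.4 F [ 0.731   0.1732 -0.7457] q [ 14.458   17.1086 104.206    0.009   57.9644  14.4681]
sq_c robot [ 0.4709 -0.0546] top [ 0.4722 -0.0562] 0.071 scene [ 0.4664 -0.0606] 0.782
c1 robot [0.5797 0.2776] top [0.581 0.276] 1.0 scene [0.5727 0.2785] 0.017
c3 robot [0.4701 0.3321] top [0.4714 0.3305] 0.609 scene [0.5038 0.3387] 0.02
c4 robot [0.4277 0.2881] top [0.429  0.2865] 0.778 scene [0.4196 0.2793] 0.026
b1 robot [0.6232 0.0299] top [0.6245 0.0283] 0.041 scene [0.6196 0.0276] 0.113
```

{"api": "step_arm", "payload": {
  "commands": [
    {"claw": 0.0, "x": -0.08, "y": 0.04, "z": 0.0, "wx": 0.0, "wy": 0.0, "wz": 0.0},
    {"claw": 0.0, "x": -0.17, "y": 0.09, "z": 0.0, "wx": 0.0, "wy": 0.0, "wz": 0.0},
    {"claw": 0.0, "x": -0.27, "y": 0.14, "z": 0.0, "wx": 0.0, "wy": 0.0, "wz": 0.0},
    {"claw": 0.0, "x": -0.35, "y": 0.18, "z": 0.0, "wx": 0.0, "wy": 0.0, "wz": 0.0},
    {"claw": 0.0, "x": -0.388, "y": 0.204, "z": 0.0, "wx": 0.0, "wy": 0.0, "wz": 0.0},
    {"claw": 0.0, "x": -0.388, "y": 0.204, "z": 0.0, "wx": 0.0, "wy": 0.0, "wz": 0.0},
    {"claw": 0.0, "x": -0.388, "y": 0.204, "z": 0.08, "wx": 0.0, "wy": 0.0, "wz": 0.0},
    {"claw": 0.0, "x": -0.388, "y": 0.204, "z": 0.15, "wx": 0.0, "wy": 0.0, "wz": 0.0}
  ]
}}

```text
time_s: 31.6
eef_pos: [0.6234, 0.0309, 0.0993]
orientation: [[0.0, 1.0, -0.001], [1.0, -0.0, 0.001], [0.001, -0.001, -1.0]]
contact_force: [-0.0, 0.1, -0.8]
grip_width: 0.246
grasp_force: 39.4
```

{"api": "step_arm", "payload": {
  "commands": [
    {"claw": 0.0, "x": 0.0, "y": 0.0, "z": 0.04, "wx": 0.0, "wy": 0.0, "wz": 0.0},
    {"claw": 0.0, "x": 0.0, "y": 0.0, "z": 0.065, "wx": 0.0, "wy": 0.0, "wz": 0.0},
    {"claw": 0.0, "x": 0.0, "y": 0.0, "z": 0.08, "wx": 0.0, "wy": 0.0, "wz": 0.0},
    {"claw": 0.0, "x": 0.0, "y": 0.0, "z": 0.092, "wx": 0.0, "wy": 0.0, "wz": 0.0},
    {"claw": 0.0, "x": 0.0, "y": 0.0, "z": 0.1, "wx": 0.0, "wy": 0.0, "wz": 0.0},
    {"claw": 0.0, "x": 0.0, "y": 0.0, "z": 0.104, "wx": 0.0, "wy": 0.0, "wz": 0.0},
    {"claw": 0.0, "x": 0.0, "y": 0.0, "z": 0.104, "wx": 0.0, "wy": 0.0, "wz": 0.0}
  ]
}}

```text
time_s: 32.3
eef_pos: [0.6248, 0.0297, 0.0602]
orientation: [[0.001, 1.0, 0.001], [1.0, -0.001, 0.0], [0.0, 0.001, -1.0]]
contact_force: [-1.9, 0.2, 3.0]
grip_width: 0.243
grasp_force: 39.7
```

```bash
python3 st.py
```

```text
t 32.3 p [0.6248 0.0297 0.0602] yaw 89.96823557031739 z [ 0.0011  0.0003 -1.    ] g 0.243 39.7 F [-1.9025  0.1893  2.9651] q [-1.2794 30.4087 99.5952  0.0264 49.9338 -1.2646]
```

{"api": "step_arm", "payload": {
  "commands": [
    {"claw": 0.5, "x": 0.0, "y": 0.0, "z": 0.0, "wx": 0.0, "wy": 0.0, "wz": 0.0},
    {"claw": 0.5, "x": 0.0, "y": 0.0, "z": 0.0, "wx": 0.0, "wy": 0.0, "wz": 0.0},
    {"claw": 0.5, "x": 0.0, "y": 0.0, "z": 0.0, "wx": 0.0, "wy": 0.0, "wz": 0.0},
    {"claw": 0.5, "x": 0.0, "y": 0.0, "z": -0.05, "wx": 0.0, "wy": 0.0, "wz": 0.0},
    {"claw": 0.5, "x": 0.0, "y": 0.0, "z": -0.15, "wx": 0.0, "wy": 0.0, "wz": 0.0},
    {"claw": 0.0, "x": 0.0, "y": 0.0, "z": -0.15, "wx": 0.0, "wy": 0.0, "wz": 0.0},
    {"claw": 0.0, "x": 0.0, "y": 0.0, "z": -0.15, "wx": 0.0, "wy": 0.0, "wz": 0.0},
    {"claw": 0.0, "x": 0.0, "y": 0.0, "z": -0.15, "wx": 0.0, "wy": 0.0, "wz": 0.0}
  ]
}}

```text
time_s: 33.1
eef_pos: [0.6232, 0.0295, 0.1178]
orientation: [[0.0, 1.0, -0.002], [1.0, -0.0, 0.0], [0.0, -0.002, -1.0]]
contact_force: [-0.6, 0.0, -0.3]
grip_width: 0.007
grasp_force: 0.0
```

{"api": "step_arm", "payload": {
  "commands": [
    {"claw": 0.0, "x": 0.0, "y": 0.0, "z": 0.0, "wx": 0.0, "wy": 0.0, "wz": 0.0},
    {"claw": 0.0, "x": 0.0, "y": 0.0, "z": 0.05, "wx": 0.0, "wy": 0.0, "wz": 0.0},
    {"claw": 0.0, "x": 0.0, "y": 0.0, "z": 0.07, "wx": 0.0, "wy": 0.0, "wz": 0.0},
    {"claw": 0.0, "x": 0.0, "y": 0.0, "z": 0.08, "wx": 0.0, "wy": 0.0, "wz": 0.0},
    {"claw": 0.0, "x": 0.0, "y": 0.0, "z": 0.084, "wx": 0.0, "wy": 0.0, "wz": 0.0},
    {"claw": 0.0, "x": 0.0, "y": 0.0, "z": 0.088, "wx": 0.0, "wy": 0.0, "wz": 0.0},
    {"claw": 0.0, "x": 0.0, "y": 0.0, "z": 0.088, "wx": 0.0, "wy": 0.0, "wz": 0.0}
  ]
}}

```text
time_s: 33.8
eef_pos: [0.6234, 0.0296, 0.086]
orientation: [[0.0, 1.0, -0.003], [1.0, -0.0, -0.0], [-0.0, -0.003, -1.0]]
contact_force: [-6.6, 0.6, 14.4]
grip_width: 0.0
grasp_force: 7.1
```

```bash
python3 st.py
```

```text
t 33.8 p [0.6234 0.0296 0.086 ] yaw 89.99520927611415 z [-0.0033 -0.0001 -1.    ] g 0.0 7.1 F [-6.5514  0.5573 14.3823] q [-1.2786 28.2671 99.233  -0.0104 52.6867 -1.2675]
```

{"api": "step_arm", "payload": {
  "commands": [
    {"claw": 0.0, "x": 0.0, "y": 0.0, "z": -0.08, "wx": 0.0, "wy": 0.0, "wz": 0.0},
    {"claw": 0.5, "x": 0.0, "y": -0.05, "z": -0.192, "wx": 0.0, "wy": 0.0, "wz": 0.0},
    {"claw": 0.5, "x": 0.05, "y": -0.15, "z": -0.192, "wx": 0.0, "wy": 0.0, "wz": 0.0},
    {"claw": 0.5, "x": 0.1, "y": -0.26, "z": -0.192, "wx": 0.0, "wy": 0.0, "wz": 0.0},
    {"claw": 0.5, "x": 0.125, "y": -0.38, "z": -0.192, "wx": 0.0, "wy": 0.0, "wz": 0.0},
    {"claw": 0.5, "x": 0.125, "y": -0.5, "z": -0.192, "wx": 0.0, "wy": 0.0, "wz": 0.0},
    {"claw": 0.5, "x": 0.125, "y": -0.61, "z": -0.192, "wx": 0.0, "wy": 0.0, "wz": 0.0},
    {"claw": 0.5, "x": 0.125, "y": -0.61, "z": -0.192, "wx": 0.0, "wy": 0.0, "wz": 0.0}
  ]
}}

```text
time_s: 34.6
eef_pos: [0.3714, 0.0794, 0.1575]
orientation: [[-0.001, 1.0, -0.011], [1.0, 0.001, -0.001], [-0.001, -0.011, -1.0]]
contact_force: [-0.1, 0.7, -0.6]
grip_width: 0.499
grasp_force: 0.0
```

```bash
python3 st.py; python3 look.py 7 b1_c c1 c3 c4 b2 sq_c b3 tall; python3 - <<'E'
import cv2
t=cv2.imread('pics/top7.png')[110:330,100:420];s=cv2.imread('pics/scene7.png')[110:330,200:440]
cv2.imwrite('pics/w7.png',cv2.hconcat([cv2.resize(t,(436,300)),cv2.resize(s,(328,300))]))
E
```

```text
t 34.6 p [0.3714 0.0794 0.1575] yaw 90.05399048202207 z [-0.0109 -0.0009 -0.9999] g 0.499 0.0 F [-0.0971  0.6894 -0.6036] q [  5.4784  -3.2722 128.6571   0.0124  55.2388   5.4176]
b1_c robot [0.6012 0.0491] top [0.6025 0.0475] 0.715 scene [0.6371 0.0563] 0.771
c1 robot [0.5731 0.2771] top [0.5744 0.2755] 0.068 scene [0.5727 0.2785] 0.016
c3 robot [0.5045 0.3368] top [0.5058 0.3352] 0.064 scene [0.5038 0.3387] 0.019
c4 robot [0.4204 0.277 ] top [0.4217 0.2754] 0.065 scene [0.4197 0.2795] 0.025
b2 robot [ 0.6097 -0.1155] top [ 0.611  -0.1171] 0.023 scene [ 0.6069 -0.1187] 0.139
sq_c robot [ 0.4712 -0.0541] top [ 0.4725 -0.0557] 0.069 scene [ 0.4663 -0.0602] 0.781
b3 robot [ 0.6435 -0.2211] top [ 0.6448 -0.2227] 0.024 scene [ 0.6404 -0.223 ] 0.148
tall robot [ 0.4615 -0.2992] top [ 0.4628 -0.3008] 0.099 scene [ 0.4622 -0.2951] 0.057
```

View pics/v7.png

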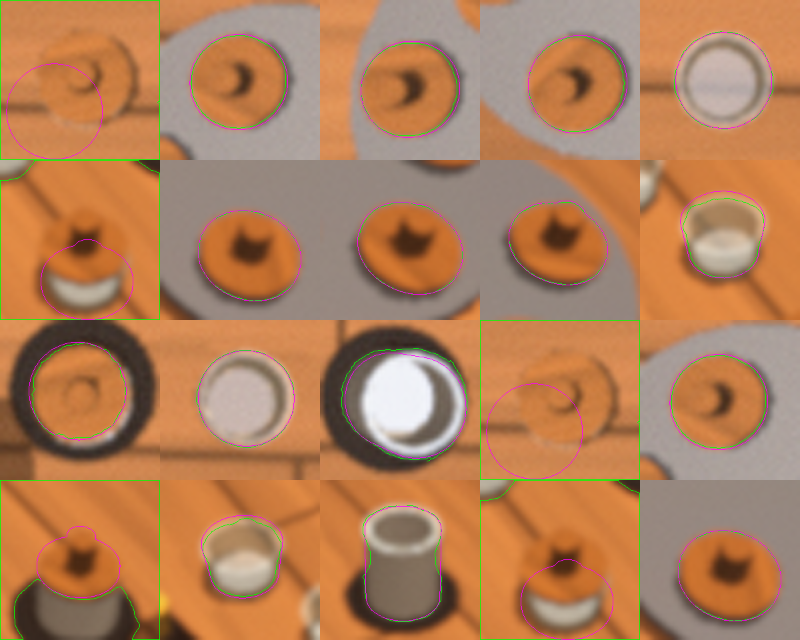

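{"api": "step_arm", "payload": {
  "commands": [
    {"claw": 0.5, "x": 0.1, "y": 0.05, "z": 0.0, "wx": 0.0, "wy": 0.0, "wz": 0.0},
    {"claw": 0.5, "x": 0.2, "y": 0.1, "z": 0.0, "wx": 0.0, "wy": 0.0, "wz": 0.0},
    {"claw": 0.5, "x": 0.3, "y": 0.15, "z": 0.0, "wx": 0.0, "wy": 0.0, "wz": 0.0},
    {"claw": 0.5, "x": 0.4, "y": 0.2, "z": 0.0, "wx": 0.0, "wy": 0.0, "wz": 0.0},
    {"claw": 0.5, "x": 0.5, "y": 0.25, "z": 0.0, "wx": 0.0, "wy": 0.0, "wz": 0.0},
    {"claw": 0.5, "x": 0.6, "y": 0.3, "z": 0.0, "wx": 0.0, "wy": 0.0, "wz": 0.0},
    {"claw": 0.5, "x": 0.644, "y": 0.314, "z": 0.0, "wx": 0.0, "wy": 0.0, "wz": 0.0},
    {"claw": 0.5, "x": 0.644, "y": 0.314, "z": 0.0, "wx": 0.0, "wy": 0.0, "wz": 0.0}
  ]
}}

```text
time_s: 35.5
eef_pos: [0.5089, 0.3406, 0.1605]
orientation: [[-0.002, 1.0, 0.003], [1.0, 0.002, 0.002], [0.002, 0.003, -1.0]]
contact_force: [-0.5, -0.7, -0.4]
grip_width: 0.504
grasp_force: 0.0
```

{"api": "step_arm", "payload": {
  "commands": [
    {"claw": 0.5, "x": 0.0, "y": 0.0, "z": 0.08, "wx": 0.0, "wy": 0.0, "wz": 0.0},
    {"claw": 0.5, "x": 0.0, "y": 0.0, "z": 0.16, "wx": 0.0, "wy": 0.0, "wz": 0.0},
    {"claw": 0.5, "x": 0.0, "y": 0.0, "z": 0.22, "wx": 0.0, "wy": 0.0, "wz": 0.0},
    {"claw": 0.5, "x": 0.0, "y": 0.0, "z": 0.26, "wx": 0.0, "wy": 0.0, "wz": 0.0},
    {"claw": 0.5, "x": 0.0, "y": 0.0, "z": 0.26, "wx": 0.0, "wy": 0.0, "wz": 0.0},
    {"claw": 0.5, "x": 0.0, "y": 0.0, "z": 0.26, "wx": 0.0, "wy": 0.0, "wz": 0.0}
  ]
}}

```text
time_s: 36.1
eef_pos: [0.5066, 0.337, 0.0568]
orientation: [[0.001, 1.0, 0.001], [1.0, -0.001, 0.0], [0.0, 0.001, -1.0]]
contact_force: [0.4, -1.4, 0.3]
grip_width: 0.497
grasp_force: 0.0
```

{"api": "step_arm", "payload": {
  "commands": [
    {"claw": 0.0, "x": 0.0, "y": 0.0, "z": 0.0, "wx": 0.0, "wy": 0.0, "wz": 0.0},
    {"claw": 0.0, "x": 0.0, "y": 0.0, "z": 0.0, "wx": 0.0, "wy": 0.0, "wz": 0.0},
    {"claw": 0.0, "x": 0.0, "y": 0.0, "z": 0.0, "wx": 0.0, "wy": 0.0, "wz": 0.0},
    {"claw": 0.0, "x": 0.0, "y": 0.0, "z": 0.0, "wx": 0.0, "wy": 0.0, "wz": 0.0},
    {"claw": 0.0, "x": 0.0, "y": 0.0, "z": 0.0, "wx": 0.0, "wy": 0.0, "wz": 0.0},
    {"claw": 0.0, "x": 0.0, "y": 0.0, "z": 0.0, "wx": 0.0, "wy": 0.0, "wz": 0.0}
  ],
  "newtons": 40
}}

```text
time_s: 36.7
eef_pos: [0.5074, 0.338, 0.0584]
orientation: [[0.0, 1.0, 0.003], [1.0, -0.0, 0.002], [0.002, 0.003, -1.0]]
contact_force: [0.1, -0.3, 6.4]
grip_width: 0.24
grasp_force: 39.7
```

{"api": "step_arm", "payload": {
  "commands": [
    {"claw": 0.0, "x": 0.0, "y": 0.0, "z": -0.06, "wx": 0.0, "wy": 0.0, "wz": 0.0},
    {"claw": 0.0, "x": 0.0, "y": 0.0, "z": -0.16, "wx": 0.0, "wy": 0.0, "wz": 0.0},
    {"claw": 0.0, "x": 0.0, "y": 0.0, "z": -0.26, "wx": 0.0, "wy": 0.0, "wz": 0.0},
    {"claw": 0.0, "x": 0.0, "y": 0.0, "z": -0.26, "wx": 0.0, "wy": 0.0, "wz": 0.0}
  ]
}}

```text
time_s: 37.1
eef_pos: [0.51, 0.3396, 0.1674]
orientation: [[0.0, 1.0, 0.011], [1.0, -0.0, 0.006], [0.007, 0.011, -1.0]]
contact_force: [0.3, 0.5, -0.5]
grip_width: 0.241
grasp_force: 39.3
```

```bash
python3 st.py; python3 look.py 8 c1 c4 b2 b3 tall
```

```text
t 37.1 p [0.51   0.3396 0.1674] yaw 89.98874719496382 z [ 0.0113  0.0065 -0.9999] g 0.241 39.3 F [ 0.3279  0.5425 -0.4908] q [29.5894 20.5983 99.3881  0.0056 59.2679 29.5999]
c1 robot [0.5732 0.2767] top [0.5745 0.2751] 0.087 scene [0.5726 0.278 ] 0.029
c4 robot [0.4203 0.28  ] top [0.4216 0.2784] 0.095 scene [0.4353 0.2984] 0.354
b2 robot [ 0.6097 -0.1154] top [ 0.611 -0.117] 0.023 scene [ 0.6067 -0.1178] 0.14
b3 robot [ 0.6435 -0.2211] top [ 0.6448 -0.2227] 0.024 scene [ 0.6404 -0.223 ] 0.15
tall robot [ 0.4615 -0.2991] top [ 0.4628 -0.3007] 0.1 scene [ 0.4622 -0.2951] 0.056
```

{"api": "step_arm", "payload": {
  "commands": [
    {"claw": 0.0, "x": -0.08, "y": 0.02, "z": 0.0, "wx": 0.0, "wy": 0.0, "wz": 0.0},
    {"claw": 0.0, "x": -0.19, "y": 0.05, "z": 0.0, "wx": 0.0, "wy": 0.0, "wz": 0.0},
    {"claw": 0.0, "x": -0.3, "y": 0.08, "z": 0.0, "wx": 0.0, "wy": 0.0, "wz": 0.0},
    {"claw": 0.0, "x": -0.41, "y": 0.11, "z": 0.0, "wx": 0.0, "wy": 0.0, "wz": 0.0},
    {"claw": 0.0, "x": -0.52, "y": 0.14, "z": 0.0, "wx": 0.0, "wy": 0.0, "wz": 0.0},
    {"claw": 0.0, "x": -0.63, "y": 0.17, "z": 0.0, "wx": 0.0, "wy": 0.0, "wz": 0.0},
    {"claw": 0.0, "x": -0.73, "y": 0.2, "z": 0.0, "wx": 0.0, "wy": 0.0, "wz": 0.0},
    {"claw": 0.0, "x": -0.8, "y": 0.2, "z": 0.0, "wx": 0.0, "wy": 0.0, "wz": 0.0}
  ]
}}

```text
time_s: 38.0
eef_pos: [0.5852, 0.0143, 0.1581]
orientation: [[0.002, 1.0, -0.003], [1.0, -0.002, -0.0], [-0.0, -0.003, -1.0]]
contact_force: [0.2, -0.6, 0.3]
grip_width: 0.242
grasp_force: 39.3
```

{"api": "step_arm", "payload": {
  "commands": [
    {"claw": 0.0, "x": -0.1, "y": 0.02, "z": 0.0, "wx": 0.0, "wy": 0.0, "wz": 0.0},
    {"claw": 0.0, "x": -0.2, "y": 0.04, "z": 0.0, "wx": 0.0, "wy": 0.0, "wz": 0.0},
    {"claw": 0.0, "x": -0.28, "y": 0.062, "z": 0.0, "wx": 0.0, "wy": 0.0, "wz": 0.0},
    {"claw": 0.0, "x": -0.333, "y": 0.062, "z": 0.0, "wx": 0.0, "wy": 0.0, "wz": 0.0},
    {"claw": 0.0, "x": -0.333, "y": 0.062, "z": 0.0, "wx": 0.0, "wy": 0.0, "wz": 0.0},
    {"claw": 0.0, "x": -0.333, "y": 0.062, "z": 0.08, "wx": 0.0, "wy": 0.0, "wz": 0.0},
    {"claw": 0.0, "x": -0.333, "y": 0.062, "z": 0.15, "wx": 0.0, "wy": 0.0, "wz": 0.0},
    {"claw": 0.0, "x": -0.333, "y": 0.062, "z": 0.19, "wx": 0.0, "wy": 0.0, "wz": 0.0}
  ]
}}

```text
time_s: 38.8
eef_pos: [0.607, -0.1143, 0.0801]
orientation: [[-0.0, 1.0, -0.007], [1.0, 0.0, 0.002], [0.002, -0.007, -1.0]]
contact_force: [-1.0, -0.3, -0.8]
grip_width: 0.243
grasp_force: 39.3
```

{"api": "step_arm", "payload": {
  "commands": [
    {"claw": 0.0, "x": 0.0, "y": 0.0, "z": 0.02, "wx": 0.0, "wy": 0.0, "wz": 0.0},
    {"claw": 0.0, "x": 0.0, "y": 0.0, "z": 0.035, "wx": 0.0, "wy": 0.0, "wz": 0.0},
    {"claw": 0.0, "x": 0.0, "y": 0.0, "z": 0.047, "wx": 0.0, "wy": 0.0, "wz": 0.0},
    {"claw": 0.0, "x": 0.0, "y": 0.0, "z": 0.057, "wx": 0.0, "wy": 0.0, "wz": 0.0},
    {"claw": 0.0, "x": 0.0, "y": 0.0, "z": 0.063, "wx": 0.0, "wy": 0.0, "wz": 0.0},
    {"claw": 0.0, "x": 0.0, "y": 0.0, "z": 0.063, "wx": 0.0, "wy": 0.0, "wz": 0.0}
  ]
}}

```text
time_s: 39.4
eef_pos: [0.6113, -0.1162, 0.061]
orientation: [[0.0, 1.0, 0.001], [1.0, -0.0, -0.0], [-0.0, 0.001, -1.0]]
contact_force: [-0.9, 1.7, 3.5]
grip_width: 0.241
grasp_force: 39.9
```

```bash
python3 st.py
```

```text
t 39.4 p [ 0.6113 -0.1162  0.061 ] yaw 89.98109775349083 z [ 0.0011 -0.0002 -1.    ] g 0.241 39.9 F [-0.9396  1.6611  3.5104] q [-14.7739  30.0525 100.0624   0.0096  49.8212 -14.7612]
```

{"api": "step_arm", "payload": {
  "commands": [
    {"claw": 0.5, "x": 0.0, "y": 0.0, "z": 0.0, "wx": 0.0, "wy": 0.0, "wz": 0.0},
    {"claw": 0.5, "x": 0.0, "y": 0.0, "z": 0.0, "wx": 0.0, "wy": 0.0, "wz": 0.0},
    {"claw": 0.5, "x": 0.0, "y": 0.0, "z": 0.0, "wx": 0.0, "wy": 0.0, "wz": 0.0},
    {"claw": 0.5, "x": 0.0, "y": 0.0, "z": -0.05, "wx": 0.0, "wy": 0.0, "wz": 0.0},
    {"claw": 0.5, "x": 0.0, "y": 0.0, "z": -0.15, "wx": 0.0, "wy": 0.0, "wz": 0.0},
    {"claw": 0.0, "x": 0.0, "y": 0.0, "z": -0.15, "wx": 0.0, "wy": 0.0, "wz": 0.0},
    {"claw": 0.0, "x": 0.0, "y": 0.0, "z": -0.15, "wx": 0.0, "wy": 0.0, "wz": 0.0},
    {"claw": 0.0, "x": 0.0, "y": 0.0, "z": -0.15, "wx": 0.0, "wy": 0.0, "wz": 0.0}
  ]
}}

```text
time_s: 40.2
eef_pos: [0.6095, -0.1159, 0.1182]
orientation: [[0.0, 1.0, -0.002], [1.0, -0.0, 0.001], [0.001, -0.002, -1.0]]
contact_force: [-0.4, 0.2, 0.2]
grip_width: 0.012
grasp_force: 0.0
```

{"api": "step_arm", "payload": {
  "commands": [
    {"claw": 0.0, "x": 0.0, "y": 0.0, "z": 0.0, "wx": 0.0, "wy": 0.0, "wz": 0.0},
    {"claw": 0.0, "x": 0.0, "y": 0.0, "z": 0.05, "wx": 0.0, "wy": 0.0, "wz": 0.0},
    {"claw": 0.0, "x": 0.0, "y": 0.0, "z": 0.07, "wx": 0.0, "wy": 0.0, "wz": 0.0},
    {"claw": 0.0, "x": 0.0, "y": 0.0, "z": 0.08, "wx": 0.0, "wy": 0.0, "wz": 0.0},
    {"claw": 0.0, "x": 0.0, "y": 0.0, "z": 0.085, "wx": 0.0, "wy": 0.0, "wz": 0.0},
    {"claw": 0.0, "x": 0.0, "y": 0.0, "z": 0.089, "wx": 0.0, "wy": 0.0, "wz": 0.0},
    {"claw": 0.0, "x": 0.0, "y": 0.0, "z": 0.089, "wx": 0.0, "wy": 0.0, "wz": 0.0}
  ]
}}

```text
time_s: 40.9
eef_pos: [0.6099, -0.1159, 0.086]
orientation: [[0.0, 1.0, -0.003], [1.0, -0.0, 0.001], [0.001, -0.003, -1.0]]
contact_force: [-6.6, 1.7, 14.2]
grip_width: -0.0
grasp_force: 6.9
```

```bash
python3 st.py
```

```text
t 40.9 p [ 0.6099 -0.1159  0.086 ] yaw 89.99065627948482 z [-0.0029  0.0007 -1.    ] g -0.0 6.9 F [-6.5806  1.6711 14.167 ] q [-14.7744  27.9534  99.722   -0.0074  52.496  -14.7606]
```

{"api": "step_arm", "payload": {
  "commands": [
    {"claw": 0.0, "x": 0.0, "y": 0.0, "z": -0.08, "wx": 0.0, "wy": 0.0, "wz": 0.0},
    {"claw": 0.5, "x": 0.05, "y": 0.0, "z": -0.192, "wx": 0.0, "wy": 0.0, "wz": 0.0},
    {"claw": 0.5, "x": 0.16, "y": -0.02, "z": -0.192, "wx": 0.0, "wy": 0.0, "wz": 0.0},
    {"claw": 0.5, "x": 0.27, "y": -0.04, "z": -0.192, "wx": 0.0, "wy": 0.0, "wz": 0.0},
    {"claw": 0.5, "x": 0.38, "y": -0.06, "z": -0.192, "wx": 0.0, "wy": 0.0, "wz": 0.0},
    {"claw": 0.5, "x": 0.49, "y": -0.08, "z": -0.192, "wx": 0.0, "wy": 0.0, "wz": 0.0},
    {"claw": 0.5, "x": 0.6, "y": -0.09, "z": -0.192, "wx": 0.0, "wy": 0.0, "wz": 0.0},
    {"claw": 0.5, "x": 0.6, "y": -0.09, "z": -0.192, "wx": 0.0, "wy": 0.0, "wz": 0.0}
  ]
}}

```text
time_s: 41.7
eef_pos: [0.5735, 0.1289, 0.1603]
orientation: [[-0.005, 1.0, -0.001], [1.0, 0.005, 0.002], [0.002, -0.001, -1.0]]
contact_force: [-0.9, 0.1, 1.0]
grip_width: 0.499
grasp_force: 0.0
```

{"api": "step_arm", "payload": {
  "commands": [
    {"claw": 0.5, "x": 0.11, "y": 0.0, "z": 0.0, "wx": 0.0, "wy": 0.0, "wz": 0.0},
    {"claw": 0.5, "x": 0.22, "y": 0.0, "z": 0.0, "wx": 0.0, "wy": 0.0, "wz": 0.0},
    {"claw": 0.5, "x": 0.32, "y": 0.0, "z": 0.0, "wx": 0.0, "wy": 0.0, "wz": 0.0},
    {"claw": 0.5, "x": 0.382, "y": 0.0, "z": 0.0, "wx": 0.0, "wy": 0.0, "wz": 0.0},
    {"claw": 0.5, "x": 0.382, "y": 0.0, "z": 0.0, "wx": 0.0, "wy": 0.0, "wz": 0.0},
    {"claw": 0.5, "x": 0.382, "y": 0.0, "z": 0.08, "wx": 0.0, "wy": 0.0, "wz": 0.0},
    {"claw": 0.5, "x": 0.382, "y": 0.0, "z": 0.16, "wx": 0.0, "wy": 0.0, "wz": 0.0},
    {"claw": 0.5, "x": 0.382, "y": 0.0, "z": 0.22, "wx": 0.0, "wy": 0.0, "wz": 0.0}
  ]
}}

```text
time_s: 42.5
eef_pos: [0.5739, 0.2748, 0.0704]
orientation: [[0.001, 1.0, -0.002], [1.0, -0.001, -0.002], [-0.002, -0.002, -1.0]]
contact_force: [-0.3, -0.1, -0.2]
grip_width: 0.499
grasp_force: 0.0
```

{"api": "step_arm", "payload": {
  "commands": [
    {"claw": 0.5, "x": 0.0, "y": 0.0, "z": 0.04, "wx": 0.0, "wy": 0.0, "wz": 0.0},
    {"claw": 0.5, "x": 0.0, "y": 0.0, "z": 0.04, "wx": 0.0, "wy": 0.0, "wz": 0.0},
    {"claw": 0.0, "x": 0.0, "y": 0.0, "z": 0.04, "wx": 0.0, "wy": 0.0, "wz": 0.0},
    {"claw": 0.0, "x": 0.0, "y": 0.0, "z": 0.04, "wx": 0.0, "wy": 0.0, "wz": 0.0},
    {"claw": 0.0, "x": 0.0, "y": 0.0, "z": 0.04, "wx": 0.0, "wy": 0.0, "wz": 0.0},
    {"claw": 0.0, "x": 0.0, "y": 0.0, "z": 0.04, "wx": 0.0, "wy": 0.0, "wz": 0.0},
    {"claw": 0.0, "x": 0.0, "y": 0.0, "z": 0.04, "wx": 0.0, "wy": 0.0, "wz": 0.0},
    {"claw": 0.0, "x": 0.0, "y": 0.0, "z": 0.04, "wx": 0.0, "wy": 0.0, "wz": 0.0}
  ],
  "newtons": 40
}}

```text
time_s: 43.3
eef_pos: [0.5755, 0.2771, 0.0578]
orientation: [[0.0, 1.0, 0.002], [1.0, -0.0, 0.001], [0.001, 0.002, -1.0]]
contact_force: [0.1, 0.4, 5.6]
grip_width: 0.239
grasp_force: 39.5
```

{"api": "step_arm", "payload": {
  "commands": [
    {"claw": 0.0, "x": 0.0, "y": 0.0, "z": -0.06, "wx": 0.0, "wy": 0.0, "wz": 0.0},
    {"claw": 0.0, "x": 0.0, "y": 0.0, "z": -0.16, "wx": 0.0, "wy": 0.0, "wz": 0.0},
    {"claw": 0.0, "x": 0.0, "y": 0.0, "z": -0.26, "wx": 0.0, "wy": 0.0, "wz": 0.0},
    {"claw": 0.0, "x": 0.0, "y": 0.0, "z": -0.26, "wx": 0.0, "wy": 0.0, "wz": 0.0}
  ]
}}

```text
time_s: 43.7
eef_pos: [0.5791, 0.2787, 0.1675]
orientation: [[0.0, 1.0, 0.012], [1.0, -0.0, 0.005], [0.005, 0.012, -1.0]]
contact_force: [1.0, 0.2, -0.1]
grip_width: 0.245
grasp_force: 39.3
```

```bash
python3 st.py; python3 look.py 9 c4 b3 tall
```

```text
t 43.7 p [0.5791 0.2787 0.1675] yaw 89.99315946869872 z [ 0.0121  0.005  -0.9999] g 0.245 39.3 F [ 1.04    0.2053 -0.0649] q [21.8157 23.6287 95.0917  0.0067 60.5284 21.821 ]
c4 robot [0.4203 0.2792] top [0.4216 0.2776] 0.074 scene [0.4197 0.2801] 0.025
b3 robot [ 0.6435 -0.2211] top [ 0.6448 -0.2227] 0.026 scene [ 0.6404 -0.223 ] 0.144
tall robot [ 0.462  -0.2983] top [ 0.4633 -0.2999] 0.112 scene [ 0.4624 -0.2951] 0.059
```

{"api": "step_arm", "payload": {
  "commands": [
    {"claw": 0.0, "x": -0.09, "y": 0.01, "z": 0.0, "wx": 0.0, "wy": 0.0, "wz": 0.0},
    {"claw": 0.0, "x": -0.2, "y": 0.03, "z": 0.0, "wx": 0.0, "wy": 0.0, "wz": 0.0},
    {"claw": 0.0, "x": -0.31, "y": 0.05, "z": 0.0, "wx": 0.0, "wy": 0.0, "wz": 0.0},
    {"claw": 0.0, "x": -0.42, "y": 0.07, "z": 0.0, "wx": 0.0, "wy": 0.0, "wz": 0.0},
    {"claw": 0.0, "x": -0.53, "y": 0.09, "z": 0.0, "wx": 0.0, "wy": 0.0, "wz": 0.0},
    {"claw": 0.0, "x": -0.64, "y": 0.11, "z": 0.0, "wx": 0.0, "wy": 0.0, "wz": 0.0},
    {"claw": 0.0, "x": -0.75, "y": 0.12, "z": 0.0, "wx": 0.0, "wy": 0.0, "wz": 0.0},
    {"claw": 0.0, "x": -0.85, "y": 0.12, "z": 0.0, "wx": 0.0, "wy": 0.0, "wz": 0.0}
  ]
}}

```text
time_s: 44.6
eef_pos: [0.621, -0.0652, 0.1576]
orientation: [[0.001, 1.0, -0.004], [1.0, -0.001, 0.001], [0.001, -0.004, -1.0]]
contact_force: [0.3, 0.1, -1.3]
grip_width: 0.242
grasp_force: 39.3
```

{"api": "step_arm", "payload": {
  "commands": [
    {"claw": 0.0, "x": -0.1, "y": 0.02, "z": 0.0, "wx": 0.0, "wy": 0.0, "wz": 0.0},
    {"claw": 0.0, "x": -0.2, "y": 0.04, "z": 0.0, "wx": 0.0, "wy": 0.0, "wz": 0.0},
    {"claw": 0.0, "x": -0.3, "y": 0.055, "z": 0.0, "wx": 0.0, "wy": 0.0, "wz": 0.0},
    {"claw": 0.0, "x": -0.37, "y": 0.055, "z": 0.0, "wx": 0.0, "wy": 0.0, "wz": 0.0},
    {"claw": 0.0, "x": -0.395, "y": 0.055, "z": 0.0, "wx": 0.0, "wy": 0.0, "wz": 0.0},
    {"claw": 0.0, "x": -0.395, "y": 0.055, "z": 0.08, "wx": 0.0, "wy": 0.0, "wz": 0.0},
    {"claw": 0.0, "x": -0.395, "y": 0.055, "z": 0.15, "wx": 0.0, "wy": 0.0, "wz": 0.0},
    {"claw": 0.0, "x": -0.395, "y": 0.055, "z": 0.19, "wx": 0.0, "wy": 0.0, "wz": 0.0}
  ]
}}

```text
time_s: 45.4
eef_pos: [0.6413, -0.2191, 0.0797]
orientation: [[0.0, 1.0, -0.007], [1.0, -0.0, 0.004], [0.004, -0.007, -1.0]]
contact_force: [-1.1, 0.4, -0.5]
grip_width: 0.242
grasp_force: 39.3
```

```bash
python3 st.py; python3 look.py 10 b3
```

```text
t 45.4 p [ 0.6413 -0.2191  0.0797] yaw 89.99503959630461 z [-0.0073  0.0036 -1.    ] g 0.242 39.3 F [-1.0743  0.3671 -0.5245] q [-22.5605  33.8309  91.134    0.0357  55.5017 -22.5767]
b3 robot [ 0.6494 -0.2353] top [ 0.6507 -0.2369] 0.63 scene [ 0.6427 -0.2202] 0.461
```

Occluded as expected, so I carry on down.

{"api": "step_arm", "payload": {
  "commands": [
    {"claw": 0.0, "x": 0.0, "y": 0.0, "z": 0.02, "wx": 0.0, "wy": 0.0, "wz": 0.0},
    {"claw": 0.0, "x": 0.0, "y": 0.0, "z": 0.035, "wx": 0.0, "wy": 0.0, "wz": 0.0},
    {"claw": 0.0, "x": 0.0, "y": 0.0, "z": 0.047, "wx": 0.0, "wy": 0.0, "wz": 0.0},
    {"claw": 0.0, "x": 0.0, "y": 0.0, "z": 0.057, "wx": 0.0, "wy": 0.0, "wz": 0.0},
    {"claw": 0.0, "x": 0.0, "y": 0.0, "z": 0.063, "wx": 0.0, "wy": 0.0, "wz": 0.0},
    {"claw": 0.0, "x": 0.0, "y": 0.0, "z": 0.063, "wx": 0.0, "wy": 0.0, "wz": 0.0}
  ]
}}

```text
time_s: 46.1
eef_pos: [0.6448, -0.2214, 0.0604]
orientation: [[0.0, 1.0, 0.0], [1.0, -0.0, -0.0], [-0.0, 0.0, -1.0]]
contact_force: [-1.9, 1.0, 3.9]
grip_width: 0.24
grasp_force: 39.6
```

{"api": "step_arm", "payload": {
  "commands": [
    {"claw": 0.5, "x": 0.0, "y": 0.0, "z": 0.0, "wx": 0.0, "wy": 0.0, "wz": 0.0},
    {"claw": 0.5, "x": 0.0, "y": 0.0, "z": 0.0, "wx": 0.0, "wy": 0.0, "wz": 0.0},
    {"claw": 0.5, "x": 0.0, "y": 0.0, "z": 0.0, "wx": 0.0, "wy": 0.0, "wz": 0.0},
    {"claw": 0.5, "x": 0.0, "y": 0.0, "z": -0.05, "wx": 0.0, "wy": 0.0, "wz": 0.0},
    {"claw": 0.5, "x": 0.0, "y": 0.0, "z": -0.15, "wx": 0.0, "wy": 0.0, "wz": 0.0},
    {"claw": 0.0, "x": 0.0, "y": 0.0, "z": -0.15, "wx": 0.0, "wy": 0.0, "wz": 0.0},
    {"claw": 0.0, "x": 0.0, "y": 0.0, "z": -0.15, "wx": 0.0, "wy": 0.0, "wz": 0.0},
    {"claw": 0.0, "x": 0.0, "y": 0.0, "z": -0.15, "wx": 0.0, "wy": 0.0, "wz": 0.0}
  ]
}}

```text
time_s: 46.9
eef_pos: [0.6437, -0.221, 0.1182]
orientation: [[0.0, 1.0, -0.002], [1.0, -0.0, 0.001], [0.001, -0.002, -1.0]]
contact_force: [0.1, 0.2, -0.2]
grip_width: 0.002
grasp_force: 0.0
```

{"api": "step_arm", "payload": {
  "commands": [
    {"claw": 0.0, "x": 0.0, "y": 0.0, "z": 0.0, "wx": 0.0, "wy": 0.0, "wz": 0.0},
    {"claw": 0.0, "x": 0.0, "y": 0.0, "z": 0.05, "wx": 0.0, "wy": 0.0, "wz": 0.0},
    {"claw": 0.0, "x": 0.0, "y": 0.0, "z": 0.07, "wx": 0.0, "wy": 0.0, "wz": 0.0},
    {"claw": 0.0, "x": 0.0, "y": 0.0, "z": 0.08, "wx": 0.0, "wy": 0.0, "wz": 0.0},
    {"claw": 0.0, "x": 0.0, "y": 0.0, "z": 0.085, "wx": 0.0, "wy": 0.0, "wz": 0.0},
    {"claw": 0.0, "x": 0.0, "y": 0.0, "z": 0.089, "wx": 0.0, "wy": 0.0, "wz": 0.0},
    {"claw": 0.0, "x": 0.0, "y": 0.0, "z": 0.089, "wx": 0.0, "wy": 0.0, "wz": 0.0}
  ]
}}

```text
time_s: 47.6
eef_pos: [0.644, -0.221, 0.0862]
orientation: [[0.0, 1.0, -0.002], [1.0, -0.0, 0.001], [0.001, -0.002, -1.0]]
contact_force: [-5.5, 2.6, 12.4]
grip_width: 0.0
grasp_force: 6.1
```

```bash
python3 st.py; python3 look.py 11 c4
```

```text
t 47.6 p [ 0.644  -0.221   0.0862] yaw 89.99084755712197 z [-0.0024  0.001  -1.    ] g 0.0 6.1 F [-5.4639  2.5514 12.3798] q [-22.6024  33.4931  90.794   -0.0029  55.8611 -22.5917]
c4 robot [0.4203 0.2792] top [0.4216 0.2776] 0.074 scene [0.4196 0.2802] 0.025
```

{"api": "step_arm", "payload": {
  "commands": [
    {"claw": 0.0, "x": 0.0, "y": 0.0, "z": -0.08, "wx": 0.0, "wy": 0.0, "wz": 0.0},
    {"claw": 0.5, "x": 0.03, "y": 0.0, "z": -0.192, "wx": 0.0, "wy": 0.0, "wz": 0.0},
    {"claw": 0.5, "x": 0.13, "y": -0.05, "z": -0.192, "wx": 0.0, "wy": 0.0, "wz": 0.0},
    {"claw": 0.5, "x": 0.23, "y": -0.1, "z": -0.192, "wx": 0.0, "wy": 0.0, "wz": 0.0},
    {"claw": 0.5, "x": 0.33, "y": -0.15, "z": -0.192, "wx": 0.0, "wy": 0.0, "wz": 0.0},
    {"claw": 0.5, "x": 0.43, "y": -0.2, "z": -0.192, "wx": 0.0, "wy": 0.0, "wz": 0.0},
    {"claw": 0.5, "x": 0.53, "y": -0.25, "z": -0.192, "wx": 0.0, "wy": 0.0, "wz": 0.0},
    {"claw": 0.5, "x": 0.6, "y": -0.277, "z": -0.192, "wx": 0.0, "wy": 0.0, "wz": 0.0}
  ]
}}

```text
time_s: 48.5
eef_pos: [0.5314, 0.021, 0.1599]
orientation: [[-0.001, 1.0, -0.002], [1.0, 0.001, 0.001], [0.001, -0.002, -1.0]]
contact_force: [-0.6, 0.2, -0.2]
grip_width: 0.5
grasp_force: 0.0
```

{"api": "step_arm", "payload": {
  "commands": [
    {"claw": 0.5, "x": 0.1, "y": -0.05, "z": 0.0, "wx": 0.0, "wy": 0.0, "wz": 0.0},
    {"claw": 0.5, "x": 0.2, "y": -0.1, "z": 0.0, "wx": 0.0, "wy": 0.0, "wz": 0.0},
    {"claw": 0.5, "x": 0.3, "y": -0.15, "z": 0.0, "wx": 0.0, "wy": 0.0, "wz": 0.0},
    {"claw": 0.5, "x": 0.4, "y": -0.2, "z": 0.0, "wx": 0.0, "wy": 0.0, "wz": 0.0},
    {"claw": 0.5, "x": 0.5, "y": -0.24, "z": 0.0, "wx": 0.0, "wy": 0.0, "wz": 0.0},
    {"claw": 0.5, "x": 0.59, "y": -0.28, "z": 0.0, "wx": 0.0, "wy": 0.0, "wz": 0.0},
    {"claw": 0.5, "x": 0.65, "y": -0.28, "z": 0.0, "wx": 0.0, "wy": 0.0, "wz": 0.0},
    {"claw": 0.5, "x": 0.65, "y": -0.28, "z": 0.0, "wx": 0.0, "wy": 0.0, "wz": 0.0}
  ]
}}

```text
time_s: 49.3
eef_pos: [0.4215, 0.2815, 0.1608]
orientation: [[-0.004, 1.0, 0.001], [1.0, 0.004, 0.001], [0.001, 0.001, -1.0]]
contact_force: [-0.1, -0.1, -0.6]
grip_width: 0.5
grasp_force: 0.0
```

{"api": "step_arm", "payload": {
  "commands": [
    {"claw": 0.5, "x": 0.0, "y": 0.0, "z": 0.0, "wx": 0.0, "wy": 0.0, "wz": 0.0}
  ]
}}

```text
time_s: 49.4
eef_pos: [0.4216, 0.2788, 0.1603]
orientation: [[-0.001, 1.0, -0.0], [1.0, 0.001, -0.001], [-0.001, -0.0, -1.0]]
contact_force: [-0.0, 0.2, 0.5]
grip_width: 0.498
grasp_force: 0.0
```

```bash
python3 st.py; python3 look.py 12 tall b1 b2 b3 sq_c; python3 - <<'E'
import cv2
t=cv2.imread('pics/top12.png')[160:300,210:410];s=cv2.imread('pics/scene12.png')[120:260,200:350]
cv2.imwrite('pics/w12.png',cv2.hconcat([cv2.resize(t,(457,320),interpolation=2),cv2.resize(s,(343,320),interpolation=2)]))
E
```

```text
t 49.4 p [0.4216 0.2788 0.1603] yaw 90.07558535815635 z [-0.0004 -0.0008 -1.    ] g 0.498 0.0 F [-0.0354  0.2391  0.4769] q [ 28.561   10.4889 113.5002  -0.0374  56.0532  28.5063]
tall robot [ 0.4629 -0.2993] top [ 0.4642 -0.3009] 0.1 scene [ 0.4619 -0.2959] 0.056
b1 robot [0.6277 0.0346] top [0.629 0.033] 1.0 scene [0.6195 0.0277] 0.765
b2 robot [ 0.6147 -0.1104] top [ 0.616 -0.112] 1.0 scene [ 0.6073 -0.1181] 0.721
b3 robot [ 0.6487 -0.2164] top [ 0.65  -0.218] 1.0 scene [ 0.6402 -0.2237] 0.712
sq_c robot [ 0.4709 -0.0544] top [ 0.4722 -0.056 ] 0.07 scene [ 0.4664 -0.0606] 0.782
```

View pics/w12.png

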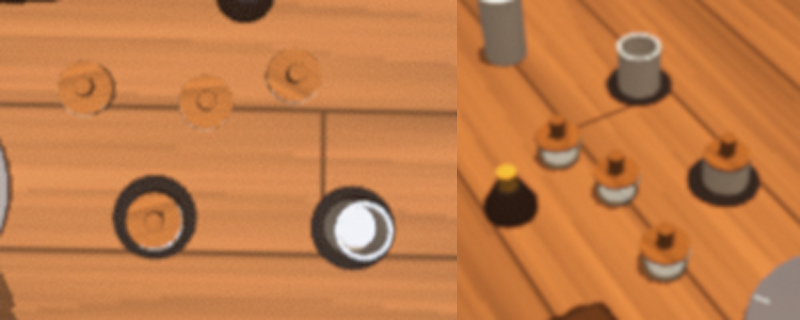

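{"api": "step_arm", "payload": {
  "commands": [
    {"claw": 0.5, "x": 0.0, "y": 0.0, "z": 0.08, "wx": 0.0, "wy": 0.0, "wz": 0.0},
    {"claw": 0.5, "x": 0.0, "y": 0.0, "z": 0.16, "wx": 0.0, "wy": 0.0, "wz": 0.0},
    {"claw": 0.5, "x": 0.0, "y": 0.0, "z": 0.22, "wx": 0.0, "wy": 0.0, "wz": 0.0},
    {"claw": 0.5, "x": 0.0, "y": 0.0, "z": 0.26, "wx": 0.0, "wy": 0.0, "wz": 0.0},
    {"claw": 0.5, "x": 0.0, "y": 0.0, "z": 0.26, "wx": 0.0, "wy": 0.0, "wz": 0.0},
    {"claw": 0.5, "x": 0.0, "y": 0.0, "z": 0.26, "wx": 0.0, "wy": 0.0, "wz": 0.0}
  ]
}}

```text
time_s: 50.1
eef_pos: [0.4221, 0.2778, 0.0564]
orientation: [[0.002, 1.0, -0.001], [1.0, -0.002, -0.0], [-0.0, -0.001, -1.0]]
contact_force: [0.3, -0.8, 0.1]
grip_width: 0.502
grasp_force: 0.0
```

{"api": "step_arm", "payload": {
  "commands": [
    {"claw": 0.0, "x": 0.0, "y": 0.0, "z": 0.0, "wx": 0.0, "wy": 0.0, "wz": 0.0},
    {"claw": 0.0, "x": 0.0, "y": 0.0, "z": 0.0, "wx": 0.0, "wy": 0.0, "wz": 0.0},
    {"claw": 0.0, "x": 0.0, "y": 0.0, "z": 0.0, "wx": 0.0, "wy": 0.0, "wz": 0.0},
    {"claw": 0.0, "x": 0.0, "y": 0.0, "z": 0.0, "wx": 0.0, "wy": 0.0, "wz": 0.0},
    {"claw": 0.0, "x": 0.0, "y": 0.0, "z": 0.0, "wx": 0.0, "wy": 0.0, "wz": 0.0},
    {"claw": 0.0, "x": 0.0, "y": 0.0, "z": 0.0, "wx": 0.0, "wy": 0.0, "wz": 0.0}
  ],
  "newtons": 40
}}

```text
time_s: 50.7
eef_pos: [0.4232, 0.2795, 0.0579]
orientation: [[0.0, 1.0, 0.003], [1.0, -0.0, 0.001], [0.001, 0.003, -1.0]]
contact_force: [0.0, -1.2, 5.8]
grip_width: 0.241
grasp_force: 39.6
```

{"api": "step_arm", "payload": {
  "commands": [
    {"claw": 0.0, "x": 0.0, "y": 0.0, "z": -0.06, "wx": 0.0, "wy": 0.0, "wz": 0.0},
    {"claw": 0.0, "x": 0.0, "y": 0.0, "z": -0.16, "wx": 0.0, "wy": 0.0, "wz": 0.0},
    {"claw": 0.0, "x": 0.0, "y": 0.0, "z": -0.26, "wx": 0.0, "wy": 0.0, "wz": 0.0},
    {"claw": 0.0, "x": 0.0, "y": 0.0, "z": -0.26, "wx": 0.0, "wy": 0.0, "wz": 0.0}
  ]
}}

```text
time_s: 51.1
eef_pos: [0.4259, 0.2812, 0.1663]
orientation: [[0.0, 1.0, 0.011], [1.0, -0.0, 0.006], [0.006, 0.011, -1.0]]
contact_force: [0.4, 0.2, -0.5]
grip_width: 0.246
grasp_force: 39.3
```

```bash
python3 st.py
```

```text
t 51.1 p [0.4259 0.2812 0.1663] yaw 89.99847264419098 z [ 0.0108  0.006  -0.9999] g 0.246 39.3 F [ 0.3962  0.2083 -0.4757] q [ 28.5418  10.0932 113.1505   0.0086  56.0495  28.5404]
```

{"api": "step_arm", "payload": {
  "commands": [
    {"claw": 0.0, "x": -0.09, "y": 0.01, "z": 0.0, "wx": 0.0, "wy": 0.0, "wz": 0.0},
    {"claw": 0.0, "x": -0.19, "y": 0.02, "z": 0.0, "wx": 0.0, "wy": 0.0, "wz": 0.0},
    {"claw": 0.0, "x": -0.29, "y": 0.03, "z": 0.0, "wx": 0.0, "wy": 0.0, "wz": 0.0},
    {"claw": 0.0, "x": -0.4, "y": 0.04, "z": 0.0, "wx": 0.0, "wy": 0.0, "wz": 0.0},
    {"claw": 0.0, "x": -0.51, "y": 0.05, "z": 0.0, "wx": 0.0, "wy": 0.0, "wz": 0.0},
    {"claw": 0.0, "x": -0.62, "y": 0.055, "z": 0.0, "wx": 0.0, "wy": 0.0, "wz": 0.0},
    {"claw": 0.0, "x": -0.72, "y": 0.055, "z": 0.0, "wx": 0.0, "wy": 0.0, "wz": 0.0},
    {"claw": 0.0, "x": -0.8, "y": 0.055, "z": 0.0, "wx": 0.0, "wy": 0.0, "wz": 0.0}
  ]
}}

```text
time_s: 51.9
eef_pos: [0.4427, -0.0431, 0.1596]
orientation: [[0.001, 1.0, -0.001], [1.0, -0.001, 0.0], [0.0, -0.001, -1.0]]
contact_force: [0.4, 0.2, -0.1]
grip_width: 0.239
grasp_force: 39.3
```

{"api": "step_arm", "payload": {
  "commands": [
    {"claw": 0.0, "x": -0.1, "y": 0.01, "z": 0.0, "wx": 0.0, "wy": 0.0, "wz": 0.0},
    {"claw": 0.0, "x": -0.21, "y": 0.02, "z": 0.0, "wx": 0.0, "wy": 0.0, "wz": 0.0},
    {"claw": 0.0, "x": -0.32, "y": 0.03, "z": 0.0, "wx": 0.0, "wy": 0.0, "wz": 0.0},
    {"claw": 0.0, "x": -0.42, "y": 0.04, "z": 0.0, "wx": 0.0, "wy": 0.0, "wz": 0.0},
    {"claw": 0.0, "x": -0.52, "y": 0.05, "z": 0.0, "wx": 0.0, "wy": 0.0, "wz": 0.0},
    {"claw": 0.0, "x": -0.6, "y": 0.05, "z": 0.0, "wx": 0.0, "wy": 0.0, "wz": 0.0},
    {"claw": 0.0, "x": -0.645, "y": 0.05, "z": 0.0, "wx": 0.0, "wy": 0.0, "wz": 0.0},
    {"claw": 0.0, "x": -0.645, "y": 0.05, "z": 0.0, "wx": 0.0, "wy": 0.0, "wz": 0.0}
  ]
}}

```text
time_s: 52.7
eef_pos: [0.4633, -0.3008, 0.1597]
orientation: [[0.003, 1.0, -0.0], [1.0, -0.003, 0.0], [0.0, -0.0, -1.0]]
contact_force: [-0.2, 0.8, -1.1]
grip_width: 0.246
grasp_force: 39.3
```

{"api": "step_arm", "payload": {
  "commands": [
    {"claw": 0.0, "x": 0.0, "y": 0.0, "z": 0.0, "wx": 0.0, "wy": 0.0, "wz": 0.0}
  ]
}}

```text
time_s: 52.8
eef_pos: [0.463, -0.2981, 0.1595]
orientation: [[0.001, 1.0, -0.002], [1.0, -0.001, 0.002], [0.002, -0.002, -1.0]]
contact_force: [-0.6, -0.2, -0.5]
grip_width: 0.24
grasp_force: 39.3
```

```bash
python3 st.py; python3 - <<'E'
from h import *
im=vision.capture("scene"); cv2.imwrite("pics/scene13.png",im)
print(fit({"scene":im},"tub",TALL,.003,(.4627,-.297)))
E
```

```text
t 52.8 p [ 0.463  -0.2981  0.1595] yaw 89.94676052773997 z [-0.0016  0.0022 -1.    ] g 0.24 39.3 F [-0.5772 -0.1543 -0.532 ] q [-37.3332  15.3124 107.5396   0.0529  57.2976 -37.3087]
(array([ 0.4629, -0.295 ]), np.float64(0.07637032085561501))
```

{"api": "step_arm", "payload": {
  "commands": [
    {"claw": 0.0, "x": 0.0, "y": 0.0, "z": 0.05, "wx": 0.0, "wy": 0.0, "wz": 0.0},
    {"claw": 0.0, "x": 0.0, "y": 0.0, "z": 0.09, "wx": 0.0, "wy": 0.0, "wz": 0.0},
    {"claw": 0.0, "x": 0.0, "y": 0.0, "z": 0.11, "wx": 0.0, "wy": 0.0, "wz": 0.0},
    {"claw": 0.0, "x": 0.0, "y": 0.0, "z": 0.122, "wx": 0.0, "wy": 0.0, "wz": 0.0},
    {"claw": 0.0, "x": 0.0, "y": 0.0, "z": 0.132, "wx": 0.0, "wy": 0.0, "wz": 0.0},
    {"claw": 0.0, "x": 0.0, "y": 0.0, "z": 0.142, "wx": 0.0, "wy": 0.0, "wz": 0.0},
    {"claw": 0.0, "x": 0.0, "y": 0.0, "z": 0.148, "wx": 0.0, "wy": 0.0, "wz": 0.0},
    {"claw": 0.0, "x": 0.0, "y": 0.0, "z": 0.148, "wx": 0.0, "wy": 0.0, "wz": 0.0}
  ]
}}

```text
time_s: 53.65
eef_pos: [0.4641, -0.2996, 0.1019]
orientation: [[0.0, 1.0, 0.001], [1.0, -0.0, -0.001], [-0.001, 0.001, -1.0]]
contact_force: [-0.1, 0.4, 2.4]
grip_width: 0.24
grasp_force: 39.5
```

```bash
python3 st.py
```

```text
t 53.65 p [ 0.4641 -0.2996  0.1019] yaw 89.9751627608212 z [ 0.0009 -0.0006 -1.    ] g 0.24 39.5 F [-0.1243  0.3999  2.3985] q [-37.3592  20.1439 109.1243   0.008   50.6691 -37.3394]
```

{"api": "step_arm", "payload": {
  "commands": [
    {"claw": 0.5, "x": 0.0, "y": 0.0, "z": 0.0, "wx": 0.0, "wy": 0.0, "wz": 0.0},
    {"claw": 0.5, "x": 0.0, "y": 0.0, "z": 0.0, "wx": 0.0, "wy": 0.0, "wz": 0.0},
    {"claw": 0.5, "x": 0.0, "y": 0.0, "z": 0.0, "wx": 0.0, "wy": 0.0, "wz": 0.0},
    {"claw": 0.5, "x": 0.0, "y": 0.0, "z": -0.05, "wx": 0.0, "wy": 0.0, "wz": 0.0},
    {"claw": 0.5, "x": 0.0, "y": 0.0, "z": -0.15, "wx": 0.0, "wy": 0.0, "wz": 0.0},
    {"claw": 0.0, "x": 0.0, "y": 0.0, "z": -0.15, "wx": 0.0, "wy": 0.0, "wz": 0.0},
    {"claw": 0.0, "x": 0.0, "y": 0.0, "z": -0.15, "wx": 0.0, "wy": 0.0, "wz": 0.0},
    {"claw": 0.0, "x": 0.0, "y": 0.0, "z": -0.15, "wx": 0.0, "wy": 0.0, "wz": 0.0}
  ]
}}

```text
time_s: 54.45
eef_pos: [0.4629, -0.2987, 0.1603]
orientation: [[0.0, 1.0, -0.001], [1.0, -0.0, 0.001], [0.001, -0.001, -1.0]]
contact_force: [-0.6, 0.6, -0.2]
grip_width: 0.007
grasp_force: 0.0
```

{"api": "step_arm", "payload": {
  "commands": [
    {"claw": 0.0, "x": 0.0, "y": 0.0, "z": 0.0, "wx": 0.0, "wy": 0.0, "wz": 0.0},
    {"claw": 0.0, "x": 0.0, "y": 0.0, "z": 0.05, "wx": 0.0, "wy": 0.0, "wz": 0.0},
    {"claw": 0.0, "x": 0.0, "y": 0.0, "z": 0.07, "wx": 0.0, "wy": 0.0, "wz": 0.0},
    {"claw": 0.0, "x": 0.0, "y": 0.0, "z": 0.08, "wx": 0.0, "wy": 0.0, "wz": 0.0},
    {"claw": 0.0, "x": 0.0, "y": 0.0, "z": 0.085, "wx": 0.0, "wy": 0.0, "wz": 0.0},
    {"claw": 0.0, "x": 0.0, "y": 0.0, "z": 0.089, "wx": 0.0, "wy": 0.0, "wz": 0.0},
    {"claw": 0.0, "x": 0.0, "y": 0.0, "z": 0.089, "wx": 0.0, "wy": 0.0, "wz": 0.0}
  ]
}}

```text
time_s: 55.15
eef_pos: [0.464, -0.2995, 0.1276]
orientation: [[0.0, 1.0, -0.0], [1.0, -0.0, 0.0], [0.0, -0.0, -1.0]]
contact_force: [-2.5, 1.7, 8.7]
grip_width: 0.004
grasp_force: 4.9
```

```bash
python3 st.py
```

```text
t 55.15 p [ 0.464  -0.2995  0.1276] yaw 89.98827705898114 z [-0.0001  0.     -1.    ] g 0.004 4.9 F [-2.4911  1.7076  8.6863] q [-37.3529  17.9572 108.4451  -0.0012  53.6012 -37.3405]
```

{"api": "step_arm", "payload": {
  "commands": [
    {"claw": 0.0, "x": 0.0, "y": 0.0, "z": -0.1, "wx": 0.0, "wy": 0.0, "wz": 0.0},
    {"claw": 0.0, "x": 0.0, "y": 0.0, "z": -0.2, "wx": 0.0, "wy": 0.0, "wz": 0.0},
    {"claw": 0.0, "x": 0.1, "y": -0.1, "z": -0.2, "wx": 0.0, "wy": 0.0, "wz": 0.0},
    {"claw": 0.0, "x": 0.2, "y": -0.2, "z": -0.2, "wx": 0.0, "wy": 0.0, "wz": 0.0},
    {"claw": 0.0, "x": 0.3, "y": -0.28, "z": -0.2, "wx": 0.0, "wy": 0.0, "wz": 0.0},
    {"claw": 0.0, "x": 0.4, "y": -0.3, "z": -0.2, "wx": 0.0, "wy": 0.0, "wz": 0.0},
    {"claw": 0.0, "x": 0.4, "y": -0.3, "z": -0.2, "wx": 0.0, "wy": 0.0, "wz": 0.0}
  ]
}}

```text
time_s: 55.85
eef_pos: [0.3401, -0.1349, 0.2043]
orientation: [[-0.002, 1.0, -0.004], [1.0, 0.002, 0.003], [0.003, -0.004, -1.0]]
contact_force: [0.1, -0.6, -1.1]
grip_width: 0.005
grasp_force: 0.0
```

```bash
python3 look.py 14 sq_c ta_c; python3 joint.py 14; python3 - <<'E'
import sys; sys.argv=['x']
from joint import *
joint("14",TALL,.075,(.4637,-.2985))
o=[]
for n in("top","scene"):
    im=cv2.imread(f"pics/{n}14.png")
    for p in[(.47,-.058,.05),(.463,-.298,.08),(.624,.03,.04),(.611,-.116,.04),(.6445,-.222,.04)]:
        u,v=proj(n,p)[0].round().astype(int); o.append(cv2.resize(im[v-18:v+18,u-18:u+18],(160,160),interpolation=cv2.INTER_CUBIC))
cv2.imwrite("pics/w14.png",np.vstack([np.hstack(o[:5]),np.hstack(o[5:])]))
E
```

```text
sq_c robot [ 0.471  -0.0547] top [ 0.4723 -0.0563] 0.069 scene [ 0.4664 -0.0606] 0.782
ta_c robot [ 0.4634 -0.3028] top [ 0.4647 -0.3044] 0.532 scene [ 0.4601 -0.3036] 0.836
14 tub [ 0.4665 -0.0564] cover [ 0.4711 -0.057 ] dz 0.0019281479854418547 off [ 0.0046 -0.0006] cost 0.256
14 tub [ 0.4621 -0.2962] cover [ 0.4657 -0.2948] dz 0.004354678174151943 off [0.0037 0.0015] cost 0.511
```

View pics/w14.png

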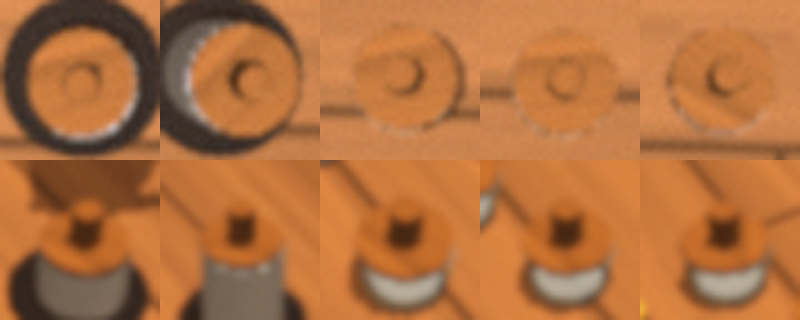

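```bash
python3 -c "
from workcell import manip
print(manip.sign_off())"
```

```text
the job is handed in; nothing more can be done
None
```

I swapped the two tubs and closed both tubs and all three bowls with wooden covers, then handed the job in at about 56 s; no verdict came back. A press on each knob met it within about 1 mm of its seated height. The squat tub's cover is the least well centred: the images put it about 2 to 4.6 mm off, against the 6 mm limit.

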